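# Clear the sample stage and restock it from the sprung-flap dispenser

## Task

Clear the steel stage by wiping all the used caps off its plate into the white catch trough with the scraper block, and stand the scraper back on its rubber mat. Then take every vial out from behind the dispenser's sprung flap, holding the flap open with the hand as you reach in, and stand the vials upright on the cleared plate. Never tip a vial over, leave the other things on the bench where they are, and finish with the flap shut and the caps and scraper still in their places.

Things in the scene. Friction and masses are not known exactly. Their poses are not given: they have to be found in the camera images.
- dispenser: fixed white vial dispenser, 340 mm wide (y), 80 mm deep. Origin: on the bench under the row of vials; x to its rear (away from the robot), y along the row, z up. All mm: floor 4 thick; front wall x -34 to -30, 63 high; end cheeks y +-168, 46 high; dividers y 0, +-74, 16 high. Vials stand at x 0, y about -111, -37, 37, 111. The flap covers them; it is open behind and above the flap.
- rear_rail (a point): middle of the dispenser's thin rear rail (8 mm bar along its y), at dispenser x 42, z 36 mm. The hand comes in above this rail, behind the flap's free edge, and moves forward (dispenser -x) to push the flap open.
- flap_hinge (a point): middle of the flap's hinge line (along dispenser y), at dispenser x -30, z 65 mm, on top of the front wall
- flap (a joint): angle of the clear sprung flap, rad: 0 shut to 1.9; upright at 1.05. A plate 328 mm wide, 38 long, 3 thick. Shut, it slopes up and rearward from its hinge over the vials, free edge at dispenser x 3, z 84 mm; it opens as that edge swings up and forward (dispenser -x). A light spring (1.5 to 4 N at the edge) shuts it unless the fingers or wrist hold it off.
- flap_edge (a point): middle of the flap's free edge (the axis of a free-turning aluminium roller 8 mm thick along the whole edge, over which fingers slide easily); moves with the flap
- stage: fixed steel stage: plate 170 mm (x) by 190 mm (y), top at z 40 mm; rims 4 wide, 8 high along its edges x +-85 (162 clear); no rim on the y edges. White catch trough along its +y edge: inside y 95 to 181, x +-81, floor z 4, wall tops z 30 mm. Origin: on the bench under the middle of the plate, z up.
- mat: fixed black rubber mat of the scraper, 150 mm (its x) by 80 mm (its y), 4 mm thick. Origin: centre of its underside
- scraper: grey scraper block, 150 g: a foot 110 mm long (its x), 30 mm wide (its y), 12 mm high, and on it a grip rib 80 mm long, 22 mm wide, reaching from z 12 to 48 mm. Origin: centre of its underside, z up. It stands on its foot on the mat at the start.
- vial0: sample vial, 50 g: amber glass body 26 mm across, 48 mm high, white cap 20 mm across above it, 66 mm high in all; stands in one of the dispenser's four bays at the start, or is absent. Origin: centre of its underside, z towards its cap.
- vial1: sample vial, 50 g: amber glass body 26 mm across, 48 mm high, white cap 20 mm across above it, 66 mm high in all; stands in one of the dispenser's four bays at the start, or is absent. Origin: centre of its underside, z towards its cap.
- vial2: sample vial, 50 g: amber glass body 26 mm across, 48 mm high, white cap 20 mm across above it, 66 mm high in all; stands in one of the dispenser's four bays at the start, or is absent. Origin: centre of its underside, z towards its cap.
- vial3: sample vial, 50 g: amber glass body 26 mm across, 48 mm high, white cap 20 mm across above it, 66 mm high in all; stands in one of the dispenser's four bays at the start, or is absent. Origin: centre of its underside, z towards its cap.
- cap0: used white plastic cap, a flat square 20 x 20 x 8 mm with a small 2 mm boss on top, 10 g; lies on the stage's plate at the start, or is absent. Origin: centre of its underside.
- cap1: used white plastic cap, a flat square 20 x 20 x 8 mm with a small 2 mm boss on top, 10 g; lies on the stage's plate at the start, or is absent. Origin: centre of its underside.
- cap2: used white plastic cap, a flat square 20 x 20 x 8 mm with a small 2 mm boss on top, 10 g; lies on the stage's plate at the start, or is absent. Origin: centre of its underside.
- cap3: used white plastic cap, a flat square 20 x 20 x 8 mm with a small 2 mm boss on top, 10 g; lies on the stage's plate at the start, or is absent. Origin: centre of its underside.
- cap4: used white plastic cap, a flat square 20 x 20 x 8 mm with a small 2 mm boss on top, 10 g; lies on the stage's plate at the start, or is absent. Origin: centre of its underside.
- tape_roll: bystander: roll of clear tape lying flat, 64 mm across, 19 mm high; origin: centre of its underside
- beaker: bystander: small glass beaker, 60 mm across, 60 mm high; origin: centre of its underside
- pen_cup: bystander: steel pen cup, 66 mm across, 95 mm high, pens to about 165 mm; origin: centre of its underside
- tub: bystander: yellow waste tub, 120 mm across, 120 mm high; origin: centre of its underside
- bottle: bystander: white bottle, 66 mm across, 160 mm high; origin: centre of its underside

How it is judged:
On the way, in this order (a step that is already met when the one before it is completed fails the run):
1. the scraper's foot is down on the plate, low enough to wipe (x of scraper in the frame of stage between -0.1 and 0.1 m and y of scraper in the frame of stage between -0.125 and 0.125 m and z of scraper in the frame of stage between 0.035 and 0.048 m and angle between scraper's own z axis and vertical below 0.25 rad), for 0.2 s.
2. all caps are in the trough and the scraper stands on its mat (x of cap0 in the frame of stage between -0.09 and 0.09 m and y of cap0 in the frame of stage between 0.085 and 0.19 m and z of each of cap0, cap1, cap2, cap3, cap4 in the frame of stage below 0.032 m and x of cap1 in the frame of stage between -0.09 and 0.09 m and y of cap1 in the frame of stage between 0.085 and 0.19 m and x of cap2 in the frame of stage between -0.09 and 0.09 m and y of cap2 in the frame of stage between 0.085 and 0.19 m and x of cap3 in the frame of stage between -0.09 and 0.09 m and y of cap3 in the frame of stage between 0.085 and 0.19 m and x of cap4 in the frame of stage between -0.09 and 0.09 m and y of cap4 in the frame of stage between 0.085 and 0.19 m and x of scraper in the frame of mat between -0.075 and 0.075 m and y of scraper in the frame of mat between -0.04 and 0.04 m and z of scraper in the frame of mat between 0 and 0.012 m and angle between scraper's own z axis and vertical below 0.2 rad and linear speed of scraper below 0.02 m/s), for 0.2 s.
3. all vials stand upright on the plate (x of vial0 in the frame of stage between -0.085 and 0.085 m and y of vial0 in the frame of stage between -0.095 and 0.095 m and z of vial0 in the frame of stage between 0.035 and 0.046 m and angle between each of vial0, vial1, vial2, vial3's own z axis and vertical below 0.15 rad and linear speed of each of vial0, vial1, vial2, vial3 below 0.02 m/s and x of vial1 in the frame of stage between -0.085 and 0.085 m and y of vial1 in the frame of stage between -0.095 and 0.095 m and z of vial1 in the frame of stage between 0.035 and 0.046 m and x of vial2 in the frame of stage between -0.085 and 0.085 m and y of vial2 in the frame of stage between -0.095 and 0.095 m and z of vial2 in the frame of stage between 0.035 and 0.046 m and x of vial3 in the frame of stage between -0.085 and 0.085 m and y of vial3 in the frame of stage between -0.095 and 0.095 m and z of vial3 in the frame of stage between 0.035 and 0.046 m), for 0.2 s.
At the end, for the whole second after the job is handed in: Every cap lies in the trough below its wall tops; the scraper stands on its foot (tilt under 0.2 rad), centre over the mat; every vial stands still and upright (within 0.15 rad) on the plate, centre inside its edges; the flap is shut (under 0.1 rad) (all of step 2 and all of step 3 and value of joint flap below 0.1 rad); the robot touches nothing.
It fails at once if a vial is tipped over (more than 0.8 rad) (angle between any of vial0, vial1, vial2, vial3's own z axis and vertical above 0.8 rad).
It fails at once if a bystander is moved more than 30 mm or tipped (distance of any of tape_roll, beaker, pen_cup, tub, bottle from where it was at the start of the episode above 0.03 m or angle between any of tape_roll, beaker, pen_cup, tub, bottle's own z axis and vertical above 0.5 rad).
Of vial0, vial1, vial2, vial3 only 3 to 4 are there at a start; the rules pass over those that are not, and their reading is None.
Of cap0, cap1, cap2, cap3, cap4 only 3 to 5 are there at a start; the rules pass over those that are not, and their reading is None.
At some moment in a run one of cap0, cap1, cap2, cap3, cap4, scraper may be knocked a few centimetres aside while the robot is not near it.
It also fails if it takes over 210 s, if anything falls off the work surface, if the arm or the gripper's body presses on something with over 40 N, if the wrist force passes 120 N, or if a joint passes its speed limit or range.

## Robot

A 6-joint arm with a two-finger parallel gripper is mounted at the origin on the work surface. World frame = base frame: x ahead of the robot, y to its left, z up, the work surface at z = 0. Lengths are in m, angles in rad, forces in N, time in s.
With the tool pointing down it reaches from about 0.3 to 0.775 m from the base axis. Payload 14.6 kg.
Tool frame: the origin (TCP) lies midway between the tips of the shut fingers; the grasp point (between the pads) lies 19 mm behind it; z points along the fingers, y is the line along which they close (so a half turn about z gives the same grasp; the last joint's range is limited). The gripper opens to 94 mm and grips with 3 to 60 N. Pads are 16 mm wide; open, the fingers measure 119 mm over their backs; the gripper's body (75 mm by 177 mm) begins 78 mm behind the grasp point.
Start: joints at [-1.254, 0.3, 1.521, -0, 1.321, -0.067], TCP at [0.206, -0.51, 0.205] pointing down, gripper open.
Joint ranges: [-3.03, 3.03], [-0.79, 2.21], [0.23, 2.52], [-1.04, 4.18], [0, 3.07], [-2.55, 2.55]. Speed limits (rad/s): [2.22, 2.22, 2.57, 3.14, 3.14, 3.14].

## Interface

Orientations are given as a unit quaternion [x, y, z, w].
In Python, from bench import manip gives the robot as it stands.
- The arm moves only by the shell command python3 -m pendant 'ROWS' [FORCE]. ROWS is JSON, one flat list of numbers, 7 for each row, row after row: the turn, a rotation vector about the tool's x, y, z in rad, then the shift along the tool's x, y, z in mm, then the closure, from -1 (fully open) to 1 (shut), so that 0 is half open. A call has exactly 8 rows; each row is the pose to reach, as a shift and turn from the pose commanded when the call began, along the tool's axes at that moment; what a row does not reach only later rows make up. A row lasts 1/10 s, in which the tool goes at most 50 mm and 8.59 degrees, less where a joint would pass 70% of its speed; a pose out of reach is approached as far as the arm can. A call with a gripper value outside its range is refused whole. The fingers move at their own pace and stop on an object; FORCE is the grip in N (left out, the last holds). Time passes only in rows, so rows that repeat a pose let the fingers close, or fill a call up. It gives the time, the measured TCP pose, the force, the opening and the grip force at its end, in the units of the state.
- manip.get_obs(): the state, without advancing time (a new reading comes with each control period).
- manip.read_camera(name): name is "side" or "top"; returns a dict with "img" (384x512x3 uint8, blue, green, red), "vfov" (degrees; the focal length in pixels is half the picture's height over the tangent of half this angle, whatever the lens; pixels are square), "cx", "cy" (the principal point, pixels), "k1" (the pictures are not rectified: a ray, as slopes to the right and down, at radius r is drawn at 1 + k1 r^2 times it, then the intrinsics apply), "origin" and "rotation" of the camera in the world. Camera axes: x right, y down, z forward; pixel columns grow to the right and rows downward; lengths in m; the calibration is good to about 2 mm. A picture is of the moment at which its call begins. There is no depth.
- manip.finish_job(): hands the job in; it is judged then, once.
Trained networks look in a picture, given as the dict that the camera call returned (one of the last four; its "shot" number tells which), for a name from the list of things; names that differ only in an ending like _2 or _b are one class to them, and where a whole thing is asked for, a point or a joint stands for the part that bears it (a point fixed in the world has none). Each returns a list of dicts, best first, with "score" (0 to 1); they miss things now and then, are a little off and sometimes report something else, mostly with a low value. They report only what shows in the picture. A call takes as long as a camera call.
- manip.boxes_of(query, picture): "extent" ([left, top, right, bottom] in pixels, round what is visible of it).
- manip.cut_out(query, picture): "region" (384x512 bool, what is visible of it) and "extent" ([left, top, right, bottom] in pixels, round what is visible of it).
- manip.pinpoint(query, picture): "position" ([column, row] in pixels: a listed point, or the origin of a listed thing).
The state is a dict: "time_s": time; "joint_positions": joint angles; "joint_velocities": joint speeds; "effort": joint torques, N m; "ee_pos": TCP position; "eef_rot": TCP orientation; "contact_force": force on the tool from outside, world axes, zero at the start; "wrist_torque": the same for the moment, N m; "grip_width": finger opening in m; "gripper_force": force on a finger pad.
Only numpy, scipy, OpenCV 4.12 (cv2) and the standard library are available. Lean on these libraries where they do the work, as an engineer would, in place of code of your own. Each camera call takes 0.05 s, during which the arm holds its last target. There are 200 camera calls.

## Working session

There is one attempt and no reset: what is moved stays moved. The work goes in short steps, Python scripts to look and compute and a shell command to move; the robot and the scene stay as the last step left them, time stands still between calls to the robot, and variables do not carry over. Pictures are saved under pics/ and viewed, at most 15 in all, crops included, and the job is handed in when it is done.

```bash
ls; mkdir -p pics; cat > h.py <<'E'
import numpy as np, cv2
from scipy.spatial.transform import Rotation as R
from bench import manip
def K(p):
    f=p["img"].shape[0]/2/np.tan(np.radians(p["vfov"])/2); return f
def ray(p,uv):
    f=K(p); d=np.array([(uv[0]-p["cx"])/f,(uv[1]-p["cy"])/f]); u=d.copy()
    for _ in range(30): u=d/(1+p["k1"]*(u@u))
    r=np.array(p["rotation"]); 
    if r.shape!=(3,3): r=R.from_quat(r).as_matrix()
    return np.array(p["origin"]), r@np.array([u[0],u[1],1])
def at(p,uv,z):
    o,d=ray(p,uv); return o+d*(z-o[2])/d[2]
def proj(p,X):
    r=np.array(p["rotation"]); 
    if r.shape!=(3,3): r=R.from_quat(r).as_matrix()
    c=r.T@(np.array(X)-np.array(p["origin"])); u=c[:2]/c[2]; u=u*(1+p["k1"]*(u@u)); f=K(p)
    return u*f+[p["cx"],p["cy"]]
def tri(a,b):
    (o1,d1),(o2,d2)=a,b; d1=d1/np.linalg.norm(d1); d2=d2/np.linalg.norm(d2)
    s=np.linalg.lstsq(np.stack([d1,-d2],1),o2-o1,rcond=None)[0]
    p,q=o1+s[0]*d1,o2+s[1]*d2; return (p+q)/2,np.linalg.norm(p-q)
E
python3 - <<'E'
from h import *
np.set_printoptions(precision=4,suppress=True)
T=manip.read_camera("top"); S=manip.read_camera("side")
for n,p in(("top",T),("side",S)):
    cv2.imwrite(f"pics/{n}0.png",p["img"]); print(n,p["vfov"],p["cx"],p["cy"],p["k1"],p["origin"],p["rotation"],p["shot"])
Z=dict(dispenser=0,rear_rail=.036,flap_hinge=.065,flap_edge=.084,stage=0,mat=0,scraper=.004,vial0=.004,cap0=.04,tape_roll=0,beaker=0,pen_cup=0,tub=0,bottle=0)
for q,z in Z.items():
    for n,p in(("top",T),("side",S)):
        for d in manip.pinpoint(q,p)[:6]:
            if d["score"]>.25: print(q,n,round(d["score"],2),np.round(d["position"],1),at(p,d["position"],z))
o=manip.get_obs();print(o)
E
```

```text
pics
top 55.130020683100206 258.0167666766168 194.60208272377298 -0.033231406397210166 [ 0.3775 -0.0401  1.1445] [ 0.7139 -0.695   0.0625 -0.0591] 1
side 54.6282522014352 258.0418293121834 189.29197284182487 -0.05779471643722309 [0.2867 0.977  0.7018] [-0.1274  0.861  -0.4888  0.0596] 2
dispenser top 0.81 [320.3 207.5] [ 0.5408 -0.2399  0.    ]
dispenser side 0.86 [282.8 179.9] [ 0.5255 -0.2464  0.    ]
rear_rail top 0.95 [320.5 192.9] [ 0.5809 -0.2344  0.036 ]
rear_rail side 0.92 [270.9 172.1] [ 0.5693 -0.2278  0.036 ]
rear_rail side 0.33 [219.4 184.7] [ 0.7192 -0.0792  0.036 ]
flap_hinge top 0.6 [329.1 214.1] [ 0.5125 -0.2546  0.065 ]
flap_hinge side 0.96 [288.1 169.2] [ 0.5026 -0.2172  0.065 ]
flap_edge top 0.88 [328.8 205.8] [ 0.5345 -0.2501  0.084 ]
flap_edge top 0.71 [264.1 259.8] [ 0.3745 -0.065   0.084 ]
flap_edge top 0.47 [322.  195.1] [ 0.5657 -0.2303  0.084 ]
flap_edge side 0.89 [279.7 158.6] [ 0.5441 -0.2549  0.084 ]
stage top 0.72 [200.4 225.1] [0.4754 0.1338 0.    ]
mat top 0.71 [212.8 157.9] [0.6923 0.1055 0.    ]
mat side 0.64 [210.9 223.7] [0.6795 0.1004 0.    ]
scra
[... 1009 characters left out ...]
4 -0.5103  0.    ]
tub side 0.69 [284.6 153.2] [ 0.571  -0.4815  0.    ]
bottle top 0.81 [101.3 172.6] [0.6344 0.4605 0.    ]
bottle side 0.57 [171.9 309.7] [0.6368 0.4495 0.    ]
{'time_s': 1.5, 'joint_positions': array([-1.2536,  0.2999,  1.521 ,  0.    ,  1.3207, -0.0666]), 'joint_velocities': array([-0.0017,  0.0004, -0.0009, -0.0008, -0.0003, -0.0008]), 'effort': array([  0.0001, -53.166 , -35.2914,   0.0708,   0.0213,  -0.    ]), 'ee_pos': array([ 0.2059, -0.51  ,  0.2054]), 'eef_rot': array([ 0.9816,  0.1907, -0.    , -0.    ]), 'contact_force': array([ 0.7005, -0.0822, -0.1748]), 'wrist_torque': array([0.0609, 0.0597, 0.0194]), 'gripper_force': 0.0, 'grip_width': 0.09414523839894726}
```

```bash
python3 - <<'E'
import cv2
t=cv2.imread("pics/top0.png");s=cv2.imread("pics/side0.png")
c=lambda i,x0,y0,w,h,k:cv2.resize(i[y0:y0+h,x0:x0+w],None,fx=k,fy=k,interpolation=cv2.INTER_CUBIC)
cv2.imwrite("pics/t1.png",c(t,140,120,260,170,3)); cv2.imwrite("pics/s1.png",c(s,160,120,200,150,4))
E
```

```text
(no output)
```

View pics/t1.png

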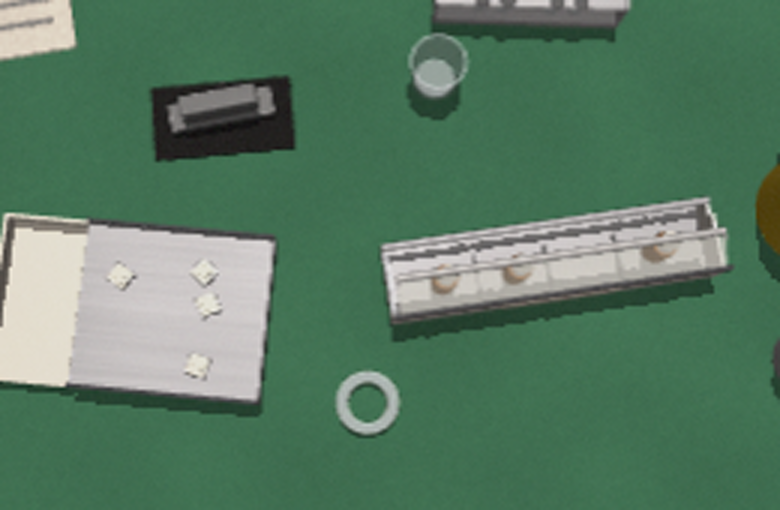

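View pics/s1.png

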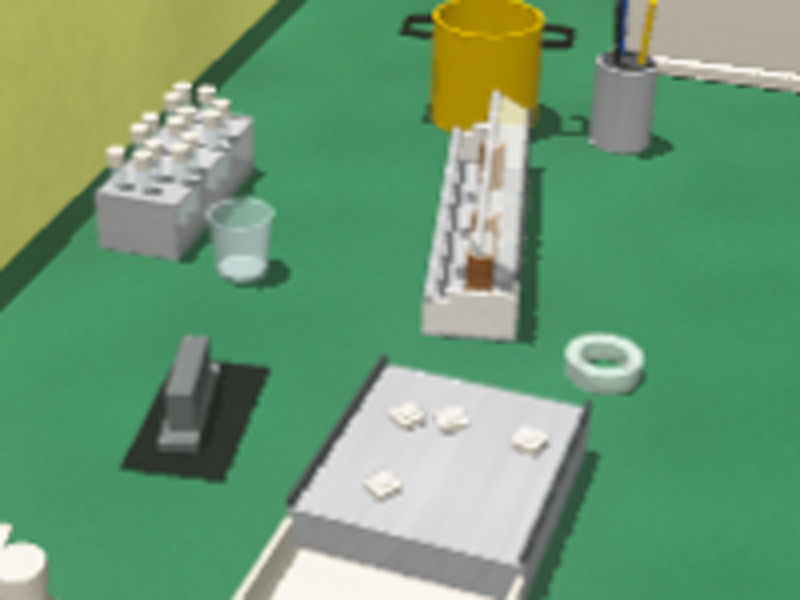

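The top view shows 4 caps on the plate (crop px ~(121,275), (205,271), (208,304), (197,365)) and the scraper upright on its mat at (220,107). There are 3 vials, in bays +111, +37 and −111. The side view agrees. Next I fit the fixture poses from their corners.

```bash
cat > fit.py <<'E'
from h import *
from scipy.optimize import least_squares
import pickle
np.set_printoptions(precision=4,suppress=True)
T=manip.read_camera("top"); S=manip.read_camera("side")
def px(n,c): return np.array(c)/(3 if n=="t" else 4)+([140,120] if n=="t" else [160,120])
def fit(name,obs,x0):
    P={"t":T,"s":S}
    def res(v):
        c,s=np.cos(v[2]),np.sin(v[2])
        return np.concatenate([proj(P[n],[v[0]+c*m[0]-s*m[1],v[1]+s*m[0]+c*m[1],m[2]])-px(n,u) for n,u,m in obs])
    r=least_squares(res,x0,loss="soft_l1"); print(name,r.x,"res px",r.fun.reshape(-1,2).round(1).tolist()); return r.x
st=fit("stage",[("t",(275,238),(.085,-.095,.048)),("t",(262,402),(-.085,-.095,.048)),("t",(88,222),(.085,.095,.048)),("t",(70,385),(-.085,.095,.048)),
 ("s",(590,403),(-.085,-.095,.048)),("s",(385,360),(.085,-.095,.048)),("s",(290,500),(.085,.095,.048)),("s",(522,562),(-.085,.095,.048))],[.48,.12,0])
mt=fit("mat",[("t",(152,88),(.075,.04,.004)),("t",(288,77),(-.075,.04,.004)),("t",(295,148),(-.075,-.04,.004)),("t",(157,160),(.075,-.04,.004)),
 ("s",(270,367),(-.075,-.04,.004)),("s",(222,480),(.075,-.04,.004)),("s",(122,467),(.075,.04,.004))],[.69,.1,1.6])
sc=fit("scraper",[("t",(168,110),(.055,.015,.016)),("t",(176,133),(.055,-.015,.016)),("t",(275,113),(-.055,-.015,.016)),("t",(268,85),(-.055,.015,.016)),
 ("t",(178,102),(.04,.011,.052)),("t",(256,84),(-.04,.011,.052)),("s",(166,412),(.04,.011,.052)),("s",(191,412),(.04,-.011,.052)),("s",(160,445),(.055,.015,.004)),("s",(198,447),(.055,-.015,.004))],[.69,.1,1.6])
di=fit("disp",[("t",(382,245),(.046,.17,.04)),("t",(706,200),(.046,-.17,.04)),("t",(392,316),(-.034,.17,.063)),("t",(728,262),(-.034,-.17,.063)),
 ("s",(423,333),(.046,.17,0)),("s",(518,340),(-.034,.17,0))],[.54,-.24,0])
pickle.dump(dict(stage=st,mat=mt,scraper=sc,disp=di),open("p.pkl","wb"))
def loc(v,X): c,s=np.cos(v[2]),np.sin(v[2]); d=X[:2]-v[:2]; return np.array([c*d[0]+s*d[1],-s*d[0]+c*d[1]])
for u in ((121,275),(205,271),(208,304),(197,365)):
    X=at(T,px("t",u),.048); print("cap",X,loc(st,X))
for u in ((446,268),(517,260),(658,240)): X=at(T,px("t",u),.066+.004); print("vial",X,loc(di,X))
E
python3 fit.py
```

```text
stage [ 0.4739  0.1367 -0.0609] res px [[-0.1, -0.4], [-1.5, 1.7], [-0.2, -0.6], [-1.5, 1.6], [0.3, -2.0], [-1.0, -2.7], [-0.9, -1.9], [0.9, -2.5]]
mat [0.6214 0.0973 1.513 ] res px [[-1.5, 40.3], [0.5, 48.0], [0.6, -0.3], [-0.2, -8.2], [-1.1, -1.4], [-9.2, -3.4], [40.4, 5.9]]
scraper [0.7093 0.1038 1.8134] res px [[0.9, 2.8], [-3.5, -13.8], [-2.7, -14.2], [1.6, 3.9], [0.3, 0.1], [-0.2, 0.7], [0.7, -6.4], [-12.8, -6.7], [3.6, 1.1], [-15.7, 0.2]]
disp [ 0.5337 -0.2442  0.1841] res px [[-1.0, 0.3], [-0.1, -1.8], [0.3, 2.0], [0.6, 2.0], [-0.7, -0.3], [-1.3, -0.4]]
cap [0.5099 0.1889 0.048 ] [0.0328 0.0543]
cap [0.5163 0.105  0.048 ] [ 0.0443 -0.029 ]
cap [0.4833 0.1004 0.048 ] [ 0.0116 -0.0356]
cap [0.4227 0.1084 0.048 ] [-0.0494 -0.0314]
vial [ 0.5229 -0.1342  0.07  ] [0.0095 0.1101]
vial [ 0.5327 -0.2041  0.07  ] [0.0064 0.0396]
vial [ 0.5564 -0.3441  0.07  ] [ 0.0041 -0.1024]
```

```bash
python3 - <<'E'
s=open("fit.py").read()
L=s.split("\n")
out=[]
sec=None
import re
for l in L:
    if l.startswith("mt="): sec="m"
    if l.startswith("sc="): sec="m"
    if l.startswith("di="): sec=None
    if sec: l=re.sub(r"\((-?\.\d+),(-?)(\.\d+),(\.\d+)\)",lambda m:f"({m[1]},{'' if m[2] else '-'}{m[3]},{m[4]})",l)
    out.append(l)
s="\n".join(out)+'''
for n,p in(("t",T),("s",S)):
    for q in ("tub","pen_cup"):
        d=manip.cut_out(q,p)[0]; print(q,n,d["score"],d["extent"])
        ys,xs=np.nonzero(d["region"]); 
        if n=="t": i=xs.argmin(); print("left edge",xs[i],ys[i],at(p,(xs[i],ys[i]),.12), at(p,(xs[i],ys[i]),0))
print("tub proj hyp", [ (proj(T,[x,y,.12]),proj(S,[x,y,.12])) for x,y in ((.605,-.528),(.59,-.505))])
cv2.imwrite("pics/tub.png",cv2.resize(T["img"][150:290,360:512],None,fx=3,fy=3))
'''
open("fit.py","w").write(s)
E
python3 fit.py
```

```text
stage [ 0.4739  0.1367 -0.0609] res px [[-0.1, -0.4], [-1.5, 1.7], [-0.2, -0.6], [-1.5, 1.6], [0.3, -2.0], [-1.0, -2.7], [-0.9, -1.9], [0.9, -2.5]]
mat [0.685  0.1008 1.6909] res px [[-0.8, 0.6], [0.3, 0.1], [0.1, 0.5], [-1.0, 0.7], [-0.5, -1.1], [-0.1, -1.4], [-0.9, -1.4]]
scraper [0.6913 0.0998 1.8256] res px [[0.0, -0.4], [-0.7, 0.9], [0.3, -0.1], [0.6, 0.4], [-0.1, -0.8], [-0.7, -0.4], [-0.3, -6.3], [0.7, -6.1], [0.0, 1.1], [0.3, 1.0]]
disp [ 0.5337 -0.2442  0.1841] res px [[-1.0, 0.3], [-0.1, -1.8], [0.3, 2.0], [0.6, 2.0], [-0.7, -0.3], [-1.3, -0.4]]
cap [0.5099 0.1889 0.048 ] [0.0328 0.0543]
cap [0.5163 0.105  0.048 ] [ 0.0443 -0.029 ]
cap [0.4833 0.1004 0.048 ] [ 0.0116 -0.0356]
cap [0.4227 0.1084 0.048 ] [-0.0494 -0.0314]
vial [ 0.5229 -0.1342  0.07  ] [0.0095 0.1101]
vial [ 0.5327 -0.2041  0.07  ] [0.0064 0.0396]
vial [ 0.5564 -0.3441  0.07  ] [ 0.0041 -0.1024]Traceback (most recent call last):
  File "fit.py", line 29, in <module>
    d=manip.cut_out(q,p)[0]; print(q,n,d["score"],d["extent"])
      ~~~~~~~~~~~~~~~~~~^^^
IndexError: list index out of range
```

```bash
cat > go.py <<'E'
import sys; from h import *
import pickle; np.set_printoptions(precision=3,suppress=True)
P=pickle.load(open("p.pkl","rb"))
def go(x,y,z,psi):
    o=manip.get_obs(); r=R.from_quat(o["eef_rot"]); p=np.array(o["ee_pos"])
    tgt=R.from_quat([np.cos(psi/2),np.sin(psi/2),0,0]); 
    d=r.as_matrix().T@(np.array([x,y,z])-p)*1000; w=(r.inv()*tgt).as_rotvec()
    print("to",np.round([x,y,z,psi],3),"rot",w,"mm",d.round(1),"| now",p,"psi",2*np.arctan2(o["eef_rot"][1],o["eef_rot"][0]).round(3),"F",np.round(o["contact_force"],1),"w",round(o["grip_width"],4),"gf",round(o["gripper_force"],1),"t",o["time_s"])
def fr(n,x,y): v=P[n]; c,s=np.cos(v[2]),np.sin(v[2]); return v[0]+c*x-s*y,v[1]+s*x+c*y
if __name__=="__main__":
    a=sys.argv[1:]
    for i in range(0,len(a),5):  # frame x y z psi_rel (mm)
        n=a[i]; x,y,z=[float(t)/1000 for t in a[i+1:i+4]]; psi=float(a[i+4])
        if n=="w": go(x,y,z,psi)
        else: go(*fr(n,x,y),z,P[n][2]+psi)
E
python3 go.py scraper 0 0 130 0 scraper 0 0 22 0
python3 - <<'E'
from h import *
T=manip.read_camera("top")
print(at(T,(392,190),.12),at(T,(392,190),.06))
print([proj(T,[.53,-.24,z]) for z in(0,.1)])
cv2.imwrite("pics/tub.png",cv2.resize(T["img"][150:290,360:512],None,fx=3,fy=3))
E
```

```text
to [0.691 0.1   0.13  1.826] rot [ 0.    -0.    -1.442] mm [ 678.3 -383.7   75.5] | now [ 0.206 -0.51   0.205] psi 0.384 F [-0.2 -0.1  0.5] w 0.0943 gf 0.0 t 1.75
to [0.691 0.1   0.022 1.826] rot [ 0.    -0.    -1.442] mm [ 678.3 -383.7  183.5] | now [ 0.206 -0.51   0.205] psi 0.384 F [-0.2 -0.1  0.5] w 0.0943 gf 0.0 t 1.75
[ 0.57957298 -0.42450039  0.12      ] [ 0.5914055  -0.44701322  0.06      ]
[array([320.33448384, 210.92030773]), array([326.38458657, 206.48003706])]
```

View pics/tub.png

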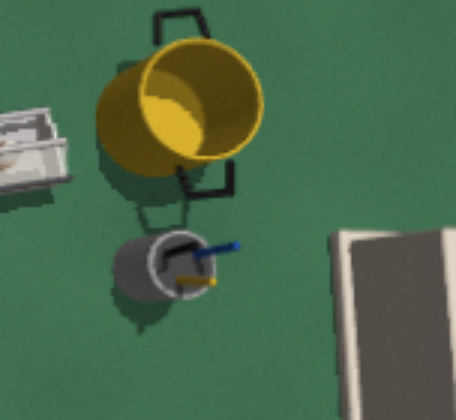

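The tub rim is about 45 mm or more from the dispenser's far end, so the hand fits there. Moving to the scraper.

```bash
python3 -m pendant '[0,0,-1.44,678,-384,0,-0.1,0,0,-1.44,678,-384,0,-0.1,0,0,-1.44,678,-384,0,-0.1,0,0,-1.44,678,-384,0,-0.1,0,0,-1.44,678,-384,0,-0.1,0,0,-1.44,678,-384,0,-0.1,0,0,-1.44,678,-384,0,-0.1,0,0,-1.44,678,-384,0,-0.1]' 30; python3 go.py scraper 0 0 130 0
```

```text
time_s: 2.6
ee_pos: [0.4558, -0.195, 0.2057]
eef_rot: [0.7, 0.714, 0.0, 0.0]
contact_force: [-0.3, -1.1, 0.1]
grip_width: 0.0517
gripper_force: 0.0
to [0.691 0.1   0.13  1.826] rot [ 0.     0.    -0.236] mm [290.3 241.   75.8] | now [ 0.456 -0.195  0.206] psi 1.59 F [-0.3 -1.1  0.1] w 0.0517 gf 0.0 t 2.6
```

```bash
python3 -m pendant '[0,0,-0.236,290,241,20,-0.1,0,0,-0.236,290,241,20,-0.1,0,0,-0.236,290,241,20,-0.1,0,0,-0.236,290,241,20,-0.1,0,0,-0.236,290,241,50,-0.1,0,0,-0.236,290,241,76,-0.1,0,0,-0.236,290,241,76,-0.1,0,0,-0.236,290,241,76,-0.1]'; python3 go.py scraper 0 0 22 0
python3 - <<'E'
from h import *
T=manip.read_camera("top"); S=manip.read_camera("side")
cv2.imwrite("pics/a.png",np.hstack([cv2.resize(T["img"][120:230,160:290],None,fx=3,fy=3)[:330,:390],cv2.resize(S["img"][140:250,160:290],None,fx=3,fy=3)]))
E
```

```text
time_s: 3.4
ee_pos: [0.6928, 0.0985, 0.1278]
eef_rot: [0.613, 0.79, -0.0, -0.0]
contact_force: [-0.5, -0.1, -0.2]
grip_width: 0.0515
gripper_force: 0.0
to [0.691 0.1   0.022 1.826] rot [-0.001 -0.    -0.005] mm [  1.6  -1.1 105.8] | now [0.693 0.099 0.128] psi 1.82 F [-0.5 -0.1 -0.2] w 0.0515 gf 0.0 t 3.4
```

View pics/a.png

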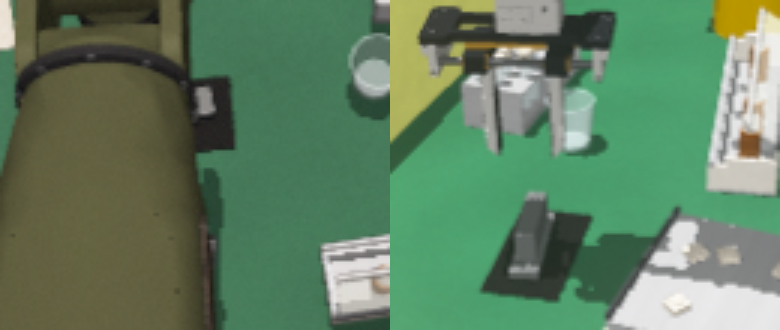

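The side view shows the fingers straddling the line above the rib at (535,225), so I descend and grip.

```bash
python3 -m pendant '[0,0,0,2,-1,50,-0.1,0,0,0,2,-1,90,-0.1,0,0,0,2,-1,105,-0.1,0,0,0,2,-1,105,-0.1,0,0,0,2,-1,105,0.9,0,0,0,2,-1,105,0.9,0,0,0,2,-1,105,0.9,0,0,0,2,-1,105,0.9]' 40; python3 -m pendant '[0,0,0,0,0,0,0.9,0,0,0,0,0,0,0.9,0,0,0,0,0,-30,0.9,0,0,0,0,0,-60,0.9,0,0,0,0,0,-80,0.9,0,0,0,0,0,-80,0.9,0,0,0,0,0,-80,0.9,0,0,0,0,0,-80,0.9]'; python3 go.py stage 25 -85 130 3.1416 stage 25 -85 59.5 3.1416
```

```text
time_s: 4.3
ee_pos: [0.6912, 0.098, 0.0258]
eef_rot: [0.614, 0.789, 0.001, 0.001]
contact_force: [0.5, 0.3, 0.8]
grip_width: 0.0231
gripper_force: 0.6
time_s: 5.1
ee_pos: [0.6898, 0.0978, 0.1024]
eef_rot: [0.614, 0.789, -0.001, -0.001]
contact_force: [0.1, 1.2, -2.1]
grip_width: 0.022
gripper_force: 39.9
to [0.494 0.05  0.13  3.081] rot [-0.002 -0.002 -1.261] mm [   2.3 -201.9  -27. ] | now [0.69  0.098 0.102] psi 1.82 F [ 0.1  1.2 -2.1] w 0.022 gf 39.9 t 5.1
to [0.494 0.05  0.06  3.081] rot [-0.002 -0.002 -1.261] mm [   2.3 -201.7   43.5] | now [0.69  0.098 0.102] psi 1.82 F [ 0.1  1.2 -2.1] w 0.022 gf 39.9 t 5.1
```

```bash
python3 -m pendant '[0,0,-1.25,2,-200,-25,0.9,0,0,-1.25,2,-200,-25,0.9,0,0,-1.25,2,-200,-25,0.9,0,0,-1.25,2,-200,-25,0.9,0,0,-1.25,2,-200,-25,0.9,0,0,-1.25,2,-200,-25,0.9,0,0,-1.25,2,-200,-25,0.9,0,0,-1.25,2,-200,-25,0.9]'; python3 go.py stage 17 -85 63 3.1416
python3 - <<'E'
from h import *
T=manip.read_camera("top"); S=manip.read_camera("side")
cv2.imwrite("pics/b.png",np.hstack([cv2.resize(T["img"][180:280,130:260],None,fx=3,fy=3),cv2.resize(S["img"][180:280,210:340],None,fx=3,fy=3)]))
E
```

```text
time_s: 5.9
ee_pos: [0.4957, 0.0505, 0.1284]
eef_rot: [0.058, 0.998, -0.0, -0.001]
contact_force: [0.2, -0.4, -2.1]
grip_width: 0.0219
gripper_force: 39.9
to [0.486 0.051 0.063 3.081] rot [-0.    -0.002 -0.055] mm [ 9.9 -0.9 65.4] | now [0.496 0.051 0.128] psi 3.026 F [ 0.2 -0.4 -2.1] w 0.0219 gf 39.9 t 5.9
```

View pics/b.png

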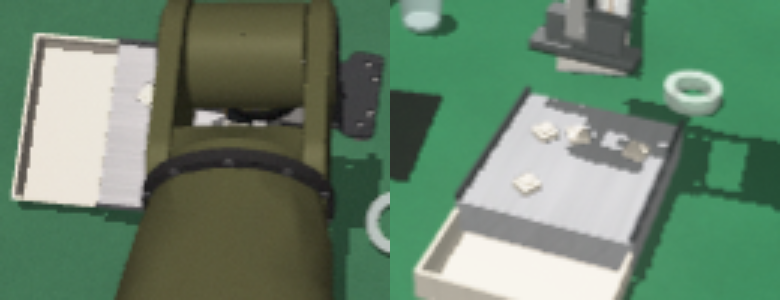

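```bash
python3 -m pendant '[0,0,-0.055,10,-1,20,0.9,0,0,-0.055,10,-1,40,0.9,0,0,-0.055,10,-1,50,0.9,0,0,-0.055,10,-1,56,0.9,0,0,-0.055,10,-1,60,0.9,0,0,-0.055,10,-1,63,0.9,0,0,-0.055,10,-1,63,0.9,0,0,-0.055,10,-1,63,0.9]'; python3 go.py stage 17 -85 62.5 3.1416 stage 17 98 62.5 3.1416;  python3 - <<'E'
from h import *
S=manip.read_camera("side")
cv2.imwrite("pics/c.png",cv2.resize(S["img"][170:280,210:350],None,fx=4,fy=4))
E
```

```text
time_s: 6.8
ee_pos: [0.4865, 0.0508, 0.0668]
eef_rot: [0.034, 0.999, 0.0, 0.0]
contact_force: [-0.0, 0.2, -1.3]
grip_width: 0.0217
gripper_force: 39.9
to [0.486 0.051 0.062 3.081] rot [ 0.     0.001 -0.006] mm [ 0.8 -0.1  4.3] | now [0.486 0.051 0.067] psi 3.074 F [-0.   0.2 -1.3] w 0.0217 gf 39.9 t 6.8
to [0.497 0.233 0.062 3.081] rot [ 0.     0.001 -0.006] mm [  1.9 182.9   4.3] | now [0.486 0.051 0.067] psi 3.074 F [-0.   0.2 -1.3] w 0.0217 gf 39.9 t 6.8
```

View pics/c.png

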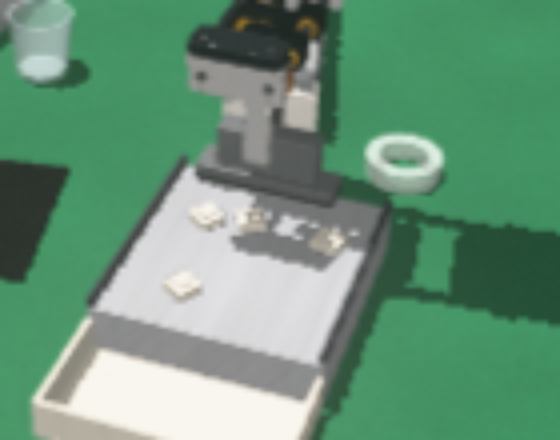

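The foot sits flat just inside the rims, with all the caps ahead of it. Lowering to touch, then wiping.

```bash
python3 -m pendant '[0,0,0,0,0,2,0.9,0,0,0,0,0,4,0.9,0,0,0,0,0,4,0.9,0,0,0,0,8,4,0.9,0,0,0,0,20,4,0.9,0,0,0,0,35,4,0.9,0,0,0,0,50,4,0.9,0,0,0,0,65,4,0.9]';python3 -m pendant '[0,0,0,0,15,0,0.9,0,0,0,0,30,0,0.9,0,0,0,0,45,0,0.9,0,0,0,0,60,0,0.9,0,0,0,0,75,0,0.9,0,0,0,1,90,0,0.9,0,0,0,2,105,0,0.9,0,0,0,2,115,0,0.9]'; python3 go.py stage 17 102 85 3.1416;  python3 - <<'E'
from h import *
S=manip.read_camera("side")
cv2.imwrite("pics/d.png",cv2.resize(S["img"][170:310,180:350],None,fx=4,fy=4))
E
```

```text
time_s: 7.65
ee_pos: [0.4906, 0.1172, 0.0625]
eef_rot: [0.033, 0.999, 0.0, 0.0]
contact_force: [0.4, -0.8, -1.6]
grip_width: 0.0222
gripper_force: 39.9
time_s: 8.45
ee_pos: [0.4961, 0.232, 0.0624]
eef_rot: [0.033, 0.999, 0.0, -0.0]
contact_force: [0.4, -0.6, -1.2]
grip_width: 0.0221
gripper_force: 39.9
to [0.497 0.237 0.085 3.081] rot [ 0.    -0.    -0.005] mm [ -0.5   5.6 -22.6] | now [0.496 0.232 0.062] psi 3.076 F [ 0.4 -0.6 -1.2] w 0.0221 gf 39.9 t 8.45
```

View pics/d.png

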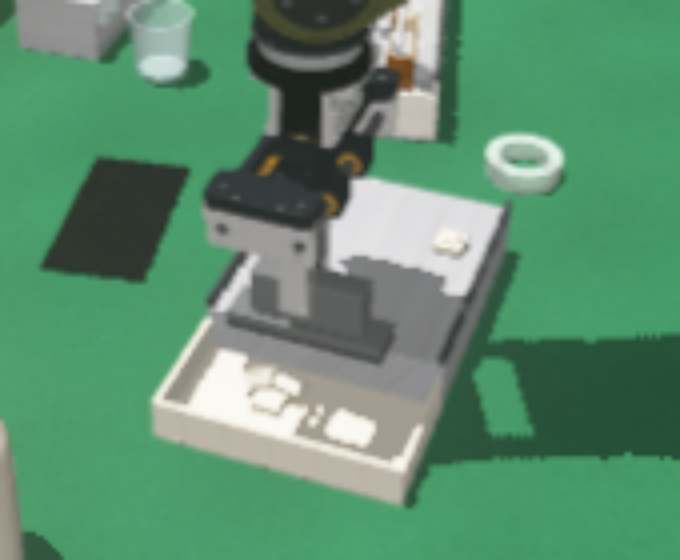

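Three caps are in the trough; the fourth is still on the plate at (450,242). Second pass on the −x side.

```bash
python3 -m pendant '[0,0,0,0,0,-25,0.9,0,0,0,10,-45,-25,0.9,0,0,0,20,-90,-25,0.9,0,0,0,37,-135,-25,0.9,0,0,0,37,-180,-25,0.9,0,0,0,37,-180,-15,0.9,0,0,0,37,-180,-4,0.9,0,0,0,37,-180,0,0.9]'; python3 go.py stage -20 -82 62.5 3.1416
python3 -m pendant '[0,0,0,0,0,0,0.9,0,0,0,0,5,0,0.9,0,0,0,0,15,0,0.9,0,0,0,0,30,0,0.9,0,0,0,0,45,0,0.9,0,0,0,0,60,0,0.9,0,0,0,0,75,0,0.9,0,0,0,0,90,0,0.9]';python3 -m pendant '[0,0,0,0,15,0,0.9,0,0,0,0,30,0,0.9,0,0,0,0,45,0,0.9,0,0,0,0,60,0,0.9,0,0,0,0,75,0,0.9,0,0,0,0,88,0,0.9,0,0,0,0,93,0,0.9,0,0,0,0,93,0,0.9]'
python3 -m pendant '[0,0,0,0,0,-25,0.9,0,0,0,0,0,-50,0.9,0,0,0,0,-30,-70,0.9,0,0,0,0,-60,-70,0.9,0,0,0,0,-60,-70,0.9,0,0,0,0,-60,-70,0.9,0,0,0,0,-60,-70,0.9,0,0,0,0,-60,-70,0.9]'
 python3 go.py mat 0 0 100 0 mat 0 0 25.5 0; python3 - <<'E'
from h import *
S=manip.read_camera("side")
cv2.imwrite("pics/e.png",cv2.resize(S["img"][170:310,180:350],None,fx=4,fy=4))
E
```

```text
time_s: 9.3
ee_pos: [0.4488, 0.0533, 0.0637]
eef_rot: [0.033, 0.999, -0.001, 0.001]
contact_force: [-11.2, -13.0, 54.5]
grip_width: 0.0214
gripper_force: 40.0
to [0.449 0.056 0.062 3.081] rot [-0.001  0.003 -0.005] mm [0.1 2.7 1.2] | now [0.449 0.053 0.064] psi 3.076 F [-11.2 -13.   54.5] w 0.0214 gf 40.0 t 9.3
time_s: 10.1
ee_pos: [0.4549, 0.1444, 0.0638]
eef_rot: [0.032, 0.999, -0.0, 0.002]
contact_force: [0.7, -10.7, 19.9]
grip_width: 0.0215
gripper_force: 40.0
time_s: 10.9
ee_pos: [0.4607, 0.2383, 0.0638]
eef_rot: [0.032, 0.999, 0.001, 0.002]
contact_force: [1.1, 0.1, 17.2]
grip_width: 0.0218
gripper_force: 40.0
time_s: 11.7
ee_pos: [0.4553, 0.1771, 0.132]
eef_rot: [0.033, 0.999, -0.0, -0.0]
contact_force: [-0.9, 0.6, -2.7]
grip_width: 0.0217
gripper_force: 40.0
to [0.685 0.101 0.1   1.691] rot [-0.001 -0.001  1.385] mm [-234.2  -61.1   31.8] | now [0.455 0.177 0.132] psi 3.076 F [-0.9  0.6 -2.7] w 0.0217 gf 40.0 t 11.7
to [0.685 0.101 0.026 1.691] rot [-0.001 -0.001  1.385] mm [-234.3  -61.1  106.3] | now [0.455 0.177 0.132] psi 3.076 F [-0.9  0.6 -2.7] w 0.0217 gf 40.0 t 11.7
```

View pics/e.png

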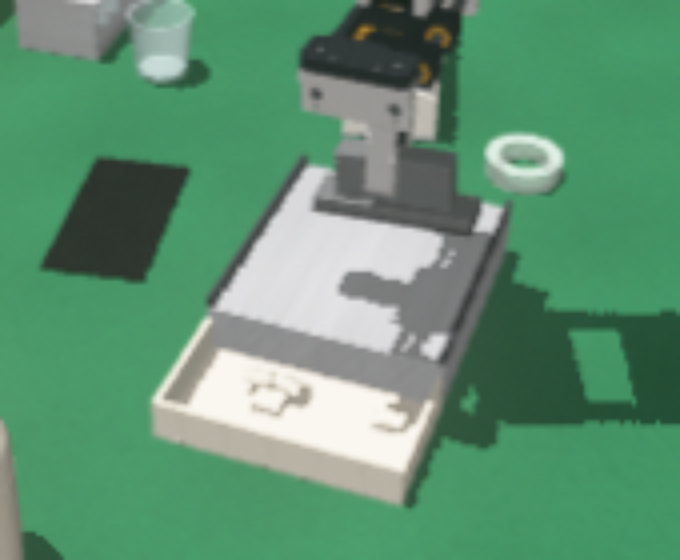

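The plate is clear: three caps clustered at (275,390) in the trough and one at (390,415). Returning the scraper to its mat.

```bash
python3 -m pendant '[0,0,1.385,-234,-61,0,0.9,0,0,1.385,-234,-61,0,0.9,0,0,1.385,-234,-61,0,0.9,0,0,1.385,-234,-61,0,0.9,0,0,1.385,-234,-61,0,0.9,0,0,1.385,-234,-61,20,0.9,0,0,1.385,-234,-61,32,0.9,0,0,1.385,-234,-61,32,0.9]'; python3 go.py mat 0 0 30 0
```

```text
time_s: 12.55
ee_pos: [0.684, 0.1, 0.0971]
eef_rot: [0.594, 0.804, -0.001, -0.002]
contact_force: [-0.6, -0.1, -0.7]
grip_width: 0.0216
gripper_force: 40.0
to [0.685 0.101 0.03  1.691] rot [-0.004 -0.001  0.178] mm [ 0.4  1.5 67.1] | now [0.684 0.1   0.097] psi 1.868 F [-0.6 -0.1 -0.7] w 0.0216 gf 40.0 t 12.55
```

```bash
python3 -m pendant '[0,0,0.178,0,1,20,0.9,0,0,0.178,0,1,40,0.9,0,0,0.178,0,1,55,0.9,0,0,0.178,0,1,62,0.9,0,0,0.178,0,1,66,0.9,0,0,0.178,0,1,68,0.9,0,0,0.178,0,1,70,0.9,0,0,0.178,0,1,70,0.9]'
```

```text
time_s: 13.35
ee_pos: [0.6861, 0.1, 0.0308]
eef_rot: [0.661, 0.75, 0.0, 0.0]
contact_force: [0.2, 0.0, -1.9]
grip_width: 0.022
gripper_force: 40.0
```

```bash
python3 -m pendant '[0,0,0,0,0,1,0.9,0,0,0,0,0,2,0.9,0,0,0,0,0,3,0.9,0,0,0,0,0,4,0.9,0,0,0,0,0,4,0.9,0,0,0,0,0,4,0.9,0,0,0,0,0,4,0.9,0,0,0,0,0,4,0.9]'
```

```text
time_s: 14.15
ee_pos: [0.6862, 0.1003, 0.0277]
eef_rot: [0.661, 0.75, 0.0, 0.0]
contact_force: [-4.0, 2.1, 7.5]
grip_width: 0.0218
gripper_force: 40.0
```

Contact is made at the expected height. I release, go up and look.

```bash
python3 -m pendant '[0,0,0,0,0,0,-0.1,0,0,0,0,0,0,-0.1,0,0,0,0,0,0,-0.1,0,0,0,0,0,0,-0.1,0,0,0,0,0,-40,-0.1,0,0,0,0,0,-90,-0.1,0,0,0,0,0,-140,-0.1,0,0,0,0,0,-140,-0.1]' 20; python3 go.py disp 45 37 150 0 
python3 -m pendant '[0,0,0,-100,0,0,-0.1,0,0,0,-150,0,0,-0.1,0,0,0,-200,0,0,-0.1,0,0,0,-250,0,0,-0.1,0,0,0,-250,0,0,-0.1,0,0,0,-250,0,0,-0.1,0,0,0,-250,0,0,-0.1,0,0,0,-250,0,0,-0.1]'; python3 go.py disp 40 111 150 0
python3 - <<'E'
from h import *
T=manip.read_camera("top"); S=manip.read_camera("side")
cv2.imwrite("pics/f.png",np.hstack([cv2.resize(T["img"][130:270,120:250],None,fx=3,fy=3),cv2.resize(S["img"][170:310,190:320],None,fx=3,fy=3)]))
E
```

```text
time_s: 14.95
ee_pos: [0.6884, 0.1002, 0.1748]
eef_rot: [0.661, 0.75, 0.004, 0.004]
contact_force: [-0.0, -0.2, 0.7]
grip_width: 0.0516
gripper_force: 0.0
to [ 0.571 -0.2    0.15   0.184] rot [ 0.01  -0.009  1.513] mm [-282.7 -154.3   23.1] | now [0.688 0.1   0.175] psi 1.696 F [-0.  -0.2  0.7] w 0.0516 gf 0.0 t 14.95
time_s: 15.75
ee_pos: [0.7173, -0.1469, 0.1661]
eef_rot: [0.661, 0.751, -0.0, -0.0]
contact_force: [-0.3, 0.6, 0.3]
grip_width: 0.0517
gripper_force: 0.0
to [ 0.553 -0.128  0.15   0.184] rot [-0.001 -0.     1.514] mm [  39.9 -160.9   16.2] | now [ 0.717 -0.147  0.166] psi 1.698 F [-0.3  0.6  0.3] w 0.0517 gf 0.0 t 15.75
```

View pics/f.png

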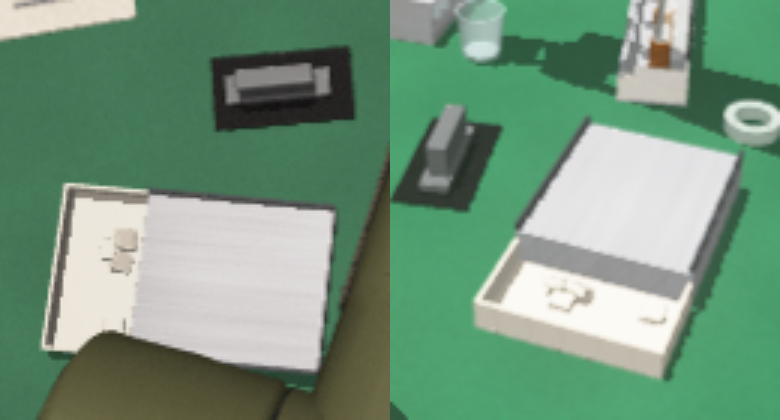

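Four caps are in the trough and the scraper stands on its mat. Now a closer look at the dispenser in the first (unoccluded) pictures, to refine its pose.

```bash
python3 - <<'E'
import cv2,numpy as np
t=cv2.imread("pics/top0.png")[180:235,262:388]; s=cv2.imread("pics/side0.png")[140:210,262:296]
a=cv2.resize(t,None,fx=6,fy=6,interpolation=cv2.INTER_CUBIC)
c=np.zeros((600,800,3),np.uint8); c[:330,:756]=a
b=cv2.resize(cv2.rotate(s,cv2.ROTATE_90_COUNTERCLOCKWISE),None,fx=7,fy=7,interpolation=cv2.INTER_CUBIC); print(b.shape); c[345:345+b.shape[0],:b.shape[1]]=b
cv2.imwrite("pics/g.png",c)
E
```

```text
(238, 490, 3)
```

View pics/g.png

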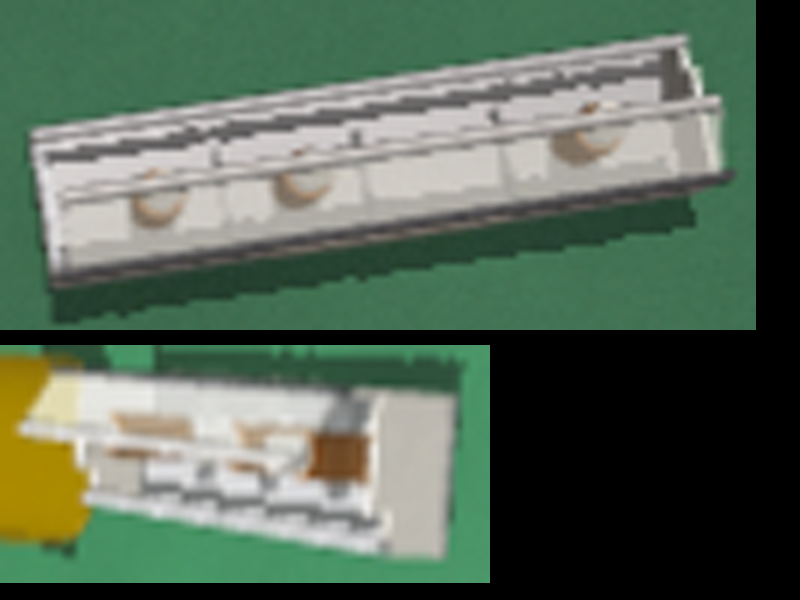

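The roller (65,196)–(720,103), the rail (32,137)–(687,42) and the vial caps show clearly in the top crop. I refit from those.

```bash
cat > fit2.py <<'E'
from h import *
from scipy.optimize import least_squares
import pickle
np.set_printoptions(precision=4,suppress=True)
T=manip.read_camera("top"); S=manip.read_camera("side")
t=lambda c:(np.array(c)+.5)/6-.5+[262,180]
s=lambda c:np.array([262+33-((c[1]-345+.5)/7-.5),140+(c[0]+.5)/7-.5])
ob=[(T,t(c),m) for c,m in [((32,137),(.042,.17,.038)),((687,42),(.042,-.17,.038)),((65,196),(.003,.164,.086)),((720,103),(.003,-.164,.086))]]
os=[(S,s(c),m) for c,m in [((445,557),(.046,.17,0)),((457,395),(-.034,.17,0)),((25,430),(.003,-.164,.086))]]
def fit(obs):
    def res(v):
        c,n=np.cos(v[2]),np.sin(v[2])
        return np.concatenate([proj(p,[v[0]+c*m[0]-n*m[1],v[1]+n*m[0]+c*m[1],m[2]])-u for p,u,m in obs])
    r=least_squares(res,[.54,-.24,.18]); print(r.x,r.fun.reshape(-1,2).round(1).tolist()); return r.x
a=fit(ob); b=fit(os); v=fit(ob+os)
P=pickle.load(open("p.pkl","rb")); P["disp"]=v; pickle.dump(P,open("p.pkl","wb"))
c,n=np.cos(v[2]),np.sin(v[2])
for u in ((305,178),(597,130),(160,195)):
    X=at(T,t(u),.07); d=X[:2]-v[:2]; print("vial",X,c*d[0]+n*d[1],-n*d[0]+c*d[1])
st=P["stage"]
E
python3 fit2.py; python3 go.py disp 40 111 150 0
```

```text
[ 0.5348 -0.2459  0.1708] [[0.2, -0.2], [0.1, -0.0], [-0.7, 0.3], [0.5, -0.1]]
[ 0.5318 -0.2417  0.1777] [[-0.0, 0.2], [0.0, 0.3], [0.1, -0.8]]
[ 0.5339 -0.2456  0.1742] [[0.1, 0.3], [-0.1, 0.1], [-0.8, 0.8], [0.3, -0.0], [-0.5, -0.5], [-0.6, -0.4], [-0.1, -1.3]]
vial [ 0.525  -0.2044  0.07  ] -0.0016235757015673636 0.04210420856852279
vial [ 0.5528 -0.3493  0.07  ] 0.0006467067332727033 -0.10542536233807258
vial [ 0.5147 -0.1331  0.07  ] 0.0005605543718760833 0.11406884772488314
to [ 0.554 -0.129  0.15   0.174] rot [ 0.    -0.     1.524] mm [  38.1 -159.8   16.6] | now [ 0.717 -0.147  0.167] psi 1.698 F [-0.   0.2 -1.1] w 0.0517 gf 0.0 t 15.95
```

```bash
python3 -m pendant '[0,0,1.524,38,-160,0,-0.1,0,0,1.524,38,-160,0,-0.1,0,0,1.524,38,-160,0,-0.1,0,0,1.524,38,-160,0,-0.1,0,0,1.524,38,-160,0,-0.1,0,0,1.524,38,-160,0,-0.1,0,0,1.524,38,-160,0,-0.1,0,0,1.524,38,-160,0,-0.1]'; python3 go.py disp 33 112 110 0
```

```text
time_s: 16.75
ee_pos: [0.5538, -0.1298, 0.1668]
eef_rot: [0.968, 0.253, 0.0, 0.0]
contact_force: [-0.9, -1.0, -0.6]
grip_width: 0.0517
gripper_force: 0.0
to [ 0.547 -0.13   0.11   0.174] rot [ 0.    -0.     0.337] mm [-5.8 -3.6 56.8] | now [ 0.554 -0.13   0.167] psi 0.51 F [-0.9 -1.  -0.6] w 0.0517 gf 0.0 t 16.75
```

```bash
python3 -m pendant '[0,0,0.34,0,0,0,-0.1,0,0,0.34,0,0,0,-0.1,0,0,0.34,0,0,0,-0.1,0,0,0.34,0,0,0,-0.1,0,0,0.34,0,0,0,-0.1,0,0,0.34,0,0,0,-0.1,0,0,0.34,0,0,0,-0.1,0,0,0.34,0,0,0,-0.1]'; python3 go.py disp 33 112 110 0 disp 30 112 57 0
```

```text
time_s: 17.55
ee_pos: [0.5538, -0.1305, 0.1664]
eef_rot: [0.996, 0.088, 0.0, 0.0]
contact_force: [-0.0, -0.2, -0.1]
grip_width: 0.0515
gripper_force: 0.0
to [ 0.547 -0.13   0.11   0.174] rot [ 0.    -0.     0.002] mm [-6.5 -2.1 56.4] | now [ 0.554 -0.13   0.166] psi 0.176 F [-0.  -0.2 -0.1] w 0.0515 gf 0.0 t 17.55
to [ 0.544 -0.13   0.057  0.174] rot [ 0.    -0.     0.002] mm [ -9.5  -2.1 109.4] | now [ 0.554 -0.13   0.166] psi 0.176 F [-0.  -0.2 -0.1] w 0.0515 gf 0.0 t 17.55
```

```bash
python3 -m pendant '[0,0,0,-7,-2,40,-0.1,0,0,0,-8,-2,70,-0.1,0,0,0,-8,-2,90,-0.1,0,0,0,-8,-2,106,-0.1,0,0,0,-8,-2,106,-0.1,0,0,0,-8,-2,106,-0.1,0,0,0,-8,-2,106,-0.1,0,0,0,-8,-2,106,-0.1]'; python3 go.py disp 0 112 56 0
python3 - <<'E'
from h import *
S=manip.read_camera("side");T=manip.read_camera("top")
cv2.imwrite("pics/i.png",np.hstack([cv2.resize(S["img"][110:220,230:330],None,fx=4,fy=4),cv2.resize(T["img"][150:260,240:340],None,fx=4,fy=4)]))
E
```

```text
time_s: 18.35
ee_pos: [0.546, -0.13, 0.0614]
eef_rot: [0.996, 0.088, 0.001, 0.0]
contact_force: [-0.1, -0.7, 0.6]
grip_width: 0.0516
gripper_force: 0.0
to [ 0.515 -0.135  0.056  0.174] rot [ 0.001 -0.001  0.002] mm [-32.   -0.4   5.4] | now [ 0.546 -0.13   0.061] psi 0.176 F [-0.1 -0.7  0.6] w 0.0516 gf 0.0 t 18.35
```

View pics/i.png

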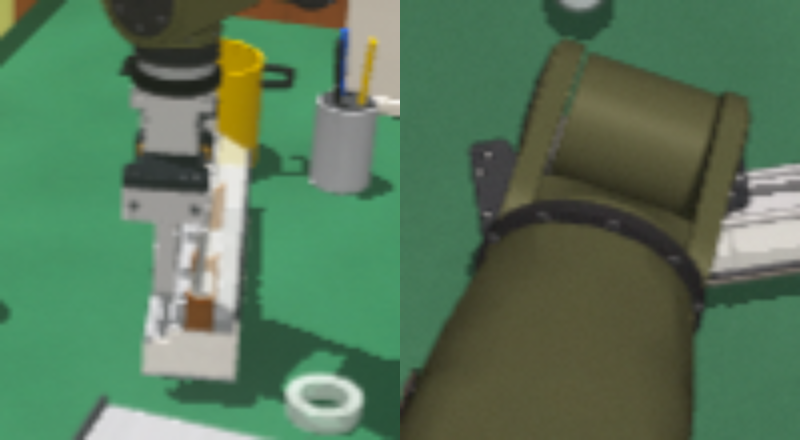

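The fingers are behind the flap, over the rail, straddling the first vial at (200,310). I push forward to open the flap.

```bash
python3 -m pendant '[0,0,0,-6,0,0,-0.1,0,0,0,-12,0,0,-0.1,0,0,0,-18,0,4,-0.1,0,0,0,-24,0,8,-0.1,0,0,0,-30,0,12,-0.1,0,0,0,-32,0,16,-0.1,0,0,0,-32,0,16,-0.1,0,0,0,-32,0,16,-0.1]'; python3 go.py disp 0 112 23 0
```

```text
time_s: 19.25
ee_pos: [0.5141, -0.1355, 0.0444]
eef_rot: [0.996, 0.088, -0.0, -0.0]
contact_force: [3.7, -0.2, 0.1]
grip_width: 0.0517
gripper_force: 1.4
to [ 0.515 -0.135  0.023  0.174] rot [-0.     0.     0.002] mm [ 0.5 -0.2 21.4] | now [ 0.514 -0.136  0.044] psi 0.176 F [ 3.7 -0.2  0.1] w 0.0517 gf 1.4 t 19.25
```

```bash
python3 -m pendant '[0,0,0,0,0,10,-0.1,0,0,0,0,0,18,-0.1,0,0,0,0,0,24,-0.1,0,0,0,0,0,24,0.1,0,0,0,0,0,24,0.3,0,0,0,0,0,24,0.6,0,0,0,0,0,24,0.8,0,0,0,0,0,24,0.8]' 15; python3 -m pendant '[0,0,0,0,0,0,0.8,0,0,0,0,0,0,0.8,0,0,0,0,0,-2,0.8,0,0,0,0,0,-4,0.8,0,0,0,0,0,-4,0.8,0,0,0,0,0,-4,0.8,0,0,0,0,0,-4,0.8,0,0,0,0,0,-4,0.8]'; python3 go.py disp 18 112 26 0
```

```text
time_s: 20.05
ee_pos: [0.5142, -0.1355, 0.0207]
eef_rot: [0.996, 0.088, 0.0, 0.0]
contact_force: [2.6, 1.5, 0.1]
grip_width: 0.0255
gripper_force: 16.8
time_s: 20.85
ee_pos: [0.5141, -0.1355, 0.0244]
eef_rot: [0.996, 0.088, -0.0, 0.0]
contact_force: [3.2, 2.2, -0.3]
grip_width: 0.0253
gripper_force: 16.5
to [ 0.532 -0.132  0.026  0.174] rot [0.    0.    0.002] mm [18.5 -0.2 -1.6] | now [ 0.514 -0.136  0.024] psi 0.176 F [ 3.2  2.2 -0.3] w 0.0253 gf 16.5 t 20.85
```

```bash
python3 -m pendant '[0,0,0,5,0,0,0.8,0,0,0,10,0,0,0.8,0,0,0,14,0,-1,0.8,0,0,0,18,0,-2,0.8,0,0,0,18,0,-2,0.8,0,0,0,18,0,-2,0.8,0,0,0,18,0,-2,0.8,0,0,0,18,0,-2,0.8]'; python3 -m pendant '[0,0,0,0,0,-5,0.8,0,0,0,0,0,-10,0.8,0,0,0,0,0,-15,0.8,0,0,0,0,0,-20,0.8,0,0,0,0,0,-26,0.8,0,0,0,0,0,-32,0.8,0,0,0,0,0,-38,0.8,0,0,0,0,0,-38,0.8]'
python3 -m pendant '[0,0,0,0,0,-10,0.8,0,0,0,5,0,-20,0.8,0,0,0,10,0,-40,0.8,0,0,0,10,0,-60,0.8,0,0,0,10,0,-80,0.8,0,0,0,10,0,-100,0.8,0,0,0,10,0,-110,0.8,0,0,0,10,0,-110,0.8]'
python3 go.py stage 0 55 120 0 stage 0 55 61 0
```

```text
time_s: 21.65
ee_pos: [0.5316, -0.1324, 0.0264]
eef_rot: [0.996, 0.088, -0.0, -0.0]
contact_force: [-0.2, -1.0, 0.4]
grip_width: 0.0259
gripper_force: 15.0
time_s: 22.45
ee_pos: [0.5323, -0.1325, 0.0655]
eef_rot: [0.996, 0.088, 0.001, 0.0]
contact_force: [0.8, 0.2, -0.7]
grip_width: 0.0258
gripper_force: 15.0
time_s: 23.25
ee_pos: [0.5421, -0.1307, 0.1759]
eef_rot: [0.996, 0.088, 0.001, 0.0]
contact_force: [-0.2, -0.7, -1.1]
grip_width: 0.0257
gripper_force: 15.0
to [ 0.477  0.192  0.12  -0.061] rot [ 0.001 -0.002  0.237] mm [  -7.5 -328.8   55.5] | now [ 0.542 -0.131  0.176] psi 0.176 F [-0.2 -0.7 -1.1] w 0.0257 gf 15.0 t 23.25
to [ 0.477  0.192  0.061 -0.061] rot [ 0.001 -0.002  0.237] mm [  -7.6 -328.8  114.5] | now [ 0.542 -0.131  0.176] psi 0.176 F [-0.2 -0.7 -1.1] w 0.0257 gf 15.0 t 23.25
```

```bash
python3 -m pendant '[0,0,0.237,-7,-329,0,0.8,0,0,0.237,-7,-329,0,0.8,0,0,0.237,-7,-329,0,0.8,0,0,0.237,-7,-329,0,0.8,0,0,0.237,-7,-329,0,0.8,0,0,0.237,-7,-329,0,0.8,0,0,0.237,-7,-329,25,0.8,0,0,0.237,-7,-329,55,0.8]'; python3 go.py stage 0 55 61 0
```

```text
time_s: 24.05
ee_pos: [0.4762, 0.1954, 0.1186]
eef_rot: [1.0, -0.028, 0.0, -0.0]
contact_force: [1.1, 0.3, -1.8]
grip_width: 0.0255
gripper_force: 15.0
to [ 0.477  0.192  0.061 -0.061] rot [-0.001 -0.001  0.004] mm [ 1.2  3.7 57.6] | now [0.476 0.195 0.119] psi -0.056 F [ 1.1  0.3 -1.8] w 0.0255 gf 15.0 t 24.05
```

```bash
python3 -m pendant '[0,0,0,1,3,20,0.8,0,0,0,1,3,40,0.8,0,0,0,1,3,50,0.8,0,0,0,1,3,55,0.8,0,0,0,1,3,58,0.8,0,0,0,1,3,60,0.8,0,0,0,1,3,60,0.8,0,0,0,1,3,60,0.8]'; python3 go.py stage 0 55 56.5 0
```

```text
time_s: 24.85
ee_pos: [0.4782, 0.1891, 0.0599]
eef_rot: [1.0, -0.03, 0.0, -0.0]
contact_force: [-0.8, 0.9, -0.2]
grip_width: 0.0259
gripper_force: 15.0
to [ 0.477  0.192  0.056 -0.061] rot [-0.    -0.001 -0.   ] mm [-1.1 -2.5  3.4] | now [0.478 0.189 0.06 ] psi -0.06 F [-0.8  0.9 -0.2] w 0.0259 gf 15.0 t 24.85
```

```bash
python3 -m pendant '[0,0,0,0,0,1,0.8,0,0,0,0,0,2,0.8,0,0,0,0,0,3,0.8,0,0,0,0,0,3,0.8,0,0,0,0,0,3,0.8,0,0,0,0,0,3,0.8,0,0,0,0,0,3,0.8,0,0,0,0,0,3,0.8]'
```

```text
time_s: 25.65
ee_pos: [0.4781, 0.1891, 0.0566]
eef_rot: [1.0, -0.03, 0.0, -0.0]
contact_force: [-0.4, -1.4, 4.5]
grip_width: 0.0257
gripper_force: 15.0
```

Contact with the plate (about 5 N). I release, rise and go back for the second vial (bay +37).

```bash
python3 -m pendant '[0,0,0,0,0,0,0.35,0,0,0,0,0,0,0.2,0,0,0,0,0,0,0,0,0,0,0,0,0,-0.1,0,0,0,0,0,0,-0.1,0,0,0,0,0,-40,-0.1,0,0,0,0,0,-85,-0.1,0,0,0,0,0,-110,-0.1]' ; python3 go.py disp 34 40 160 0;python3 - <<'E'
from h import *
S=manip.read_camera("side")
cv2.imwrite("pics/j.png",cv2.resize(S["img"][120:300,170:330],None,fx=3,fy=3))
E
```

```text
time_s: 26.45
ee_pos: [0.4786, 0.1893, 0.1697]
eef_rot: [1.0, -0.03, 0.002, -0.001]
contact_force: [0.5, -1.0, -0.7]
grip_width: 0.0514
gripper_force: 0.0
to [ 0.56  -0.2    0.16   0.174] rot [-0.001 -0.003 -0.235] mm [105.4 383.8   9.6] | now [0.479 0.189 0.17 ] psi -0.06 F [ 0.5 -1.  -0.7] w 0.0514 gf 0.0 t 26.45
```

View pics/j.png

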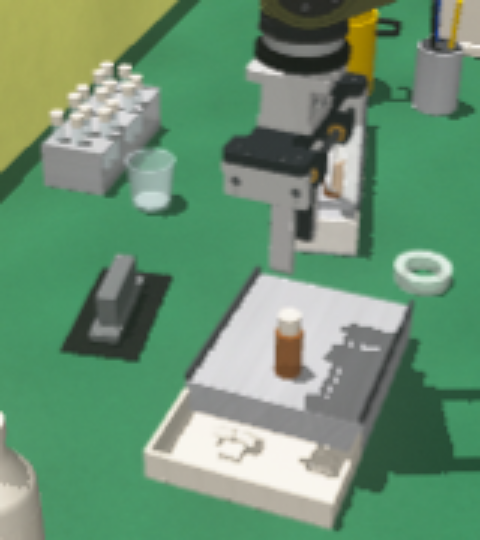

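The first vial stands upright at (290,345).

```bash
python3 -m pendant '[0,0,-0.235,105,384,0,-0.1,0,0,-0.235,105,384,0,-0.1,0,0,-0.235,105,384,0,-0.1,0,0,-0.235,105,384,0,-0.1,0,0,-0.235,105,384,0,-0.1,0,0,-0.235,105,384,0,-0.1,0,0,-0.235,105,384,0,-0.1,0,0,-0.235,105,384,0,-0.1]'; python3 -m pendant '[0,0,0,0,0,0,-0.1,0,0,0,0,0,0,-0.1,0,0,0,0,0,0,-0.1,0,0,0,0,0,0,-0.1,0,0,0,0,0,0,-0.1,0,0,0,0,0,0,-0.1,0,0,0,0,0,0,-0.1,0,0,0,0,0,0,-0.1]'; python3 go.py disp 33 40 61 0
```

```text
time_s: 27.3
ee_pos: [0.5586, -0.1991, 0.1662]
eef_rot: [0.996, 0.087, -0.0, -0.0]
contact_force: [-0.2, 0.0, 0.4]
grip_width: 0.0515
gripper_force: 0.0
time_s: 28.1
ee_pos: [0.5586, -0.1968, 0.1665]
eef_rot: [0.996, 0.087, 0.0, 0.0]
contact_force: [-0.4, -0.2, 0.4]
grip_width: 0.0519
gripper_force: 0.0
to [ 0.559 -0.2    0.061  0.174] rot [ 0. -0.  0.] mm [  0.2   3.7 105.5] | now [ 0.559 -0.197  0.166] psi 0.174 F [-0.4 -0.2  0.4] w 0.0519 gf 0.0 t 28.1
```

```bash
python3 -m pendant '[0,0,0,0,3,40,-0.1,0,0,0,0,3,70,-0.1,0,0,0,0,3,90,-0.1,0,0,0,0,3,105,-0.1,0,0,0,0,3,105,-0.1,0,0,0,0,3,105,-0.1,0,0,0,0,3,105,-0.1,0,0,0,0,3,105,-0.1]'; python3 go.py disp 0 40 45 0; python3 -m pendant '[0,0,0,-6,0,0,-0.1,0,0,0,-12,0,0,-0.1,0,0,0,-18,0,4,-0.1,0,0,0,-24,0,8,-0.1,0,0,0,-30,0,12,-0.1,0,0,0,-33,0,16,-0.1,0,0,0,-33,0,16,-0.1,0,0,0,-33,0,16,-0.1]'; python3 go.py disp 0 40 20 0
```

```text
time_s: 28.9
ee_pos: [0.5596, -0.2001, 0.0625]
eef_rot: [0.996, 0.087, 0.001, 0.0]
contact_force: [-0.3, -0.3, 0.2]
grip_width: 0.0517
gripper_force: 0.0
to [ 0.527 -0.206  0.045  0.174] rot [ 0.001 -0.001 -0.   ] mm [-33.2   0.3  17.5] | now [ 0.56  -0.2    0.063] psi 0.174 F [-0.3 -0.3  0.2] w 0.0517 gf 0.0 t 28.9
time_s: 29.7
ee_pos: [0.5266, -0.2057, 0.0454]
eef_rot: [0.996, 0.087, -0.0, -0.0]
contact_force: [3.1, -0.3, 0.2]
grip_width: 0.0518
gripper_force: 1.4
to [ 0.527 -0.206  0.02   0.174] rot [-0.  0. -0.] mm [ 0.3  0.5 25.4] | now [ 0.527 -0.206  0.045] psi 0.174 F [ 3.1 -0.3  0.2] w 0.0518 gf 1.4 t 29.7
```

Same as before: descend, grip, lift slightly, back off, then lift clear.

```bash
python3 -m pendant '[0,0,0,0,0,10,-0.1,0,0,0,0,0,18,-0.1,0,0,0,0,0,25,-0.1,0,0,0,0,0,25,0.1,0,0,0,0,0,25,0.3,0,0,0,0,0,25,0.6,0,0,0,0,0,25,0.8,0,0,0,0,0,25,0.8]' 15; python3 -m pendant '[0,0,0,0,0,0,0.8,0,0,0,0,0,0,0.8,0,0,0,0,0,-2,0.8,0,0,0,0,0,-4,0.8,0,0,0,0,0,-4,0.8,0,0,0,0,0,-4,0.8,0,0,0,0,0,-4,0.8,0,0,0,0,0,-4,0.8]'; python3 go.py disp 18 40 26 0
```

```text
time_s: 30.5
ee_pos: [0.5268, -0.2057, 0.0207]
eef_rot: [0.996, 0.087, 0.0, 0.0]
contact_force: [2.5, 0.1, 1.8]
grip_width: 0.0254
gripper_force: 17.1
time_s: 31.3
ee_pos: [0.5266, -0.2057, 0.0244]
eef_rot: [0.996, 0.087, -0.0, -0.0]
contact_force: [2.6, -0.3, -0.3]
grip_width: 0.0258
gripper_force: 17.2
to [ 0.545 -0.203  0.026  0.174] rot [-0.  0. -0.] mm [18.3  0.6 -1.6] | now [ 0.527 -0.206  0.024] psi 0.174 F [ 2.6 -0.3 -0.3] w 0.0258 gf 17.2 t 31.3
```

```bash
python3 -m pendant '[0,0,0,5,0,0,0.8,0,0,0,10,0,0,0.8,0,0,0,14,0,-1,0.8,0,0,0,18,0,-2,0.8,0,0,0,18,0,-2,0.8,0,0,0,18,0,-2,0.8,0,0,0,18,0,-2,0.8,0,0,0,18,0,-2,0.8]'; python3 -m pendant '[0,0,0,0,0,-5,0.8,0,0,0,0,0,-10,0.8,0,0,0,0,0,-15,0.8,0,0,0,0,0,-20,0.8,0,0,0,0,0,-26,0.8,0,0,0,0,0,-32,0.8,0,0,0,0,0,-38,0.8,0,0,0,0,0,-38,0.8]'
python3 -m pendant '[0,0,0,0,0,-10,0.8,0,0,0,5,0,-20,0.8,0,0,0,10,0,-40,0.8,0,0,0,10,0,-60,0.8,0,0,0,10,0,-80,0.8,0,0,0,10,0,-100,0.8,0,0,0,10,0,-110,0.8,0,0,0,10,0,-110,0.8]'
python3 go.py stage 0 -5 120 0
```

```text
time_s: 32.1
ee_pos: [0.5441, -0.2026, 0.0264]
eef_rot: [0.996, 0.087, -0.0, -0.0]
contact_force: [0.4, 0.6, -0.5]
grip_width: 0.0255
gripper_force: 15.0
time_s: 32.9
ee_pos: [0.5451, -0.2026, 0.0656]
eef_rot: [0.996, 0.087, 0.001, 0.0]
contact_force: [4.3, -0.4, -0.3]
grip_width: 0.0253
gripper_force: 15.0
time_s: 33.7
ee_pos: [0.5546, -0.201, 0.1759]
eef_rot: [0.996, 0.087, 0.001, 0.001]
contact_force: [0.2, 0.2, -0.6]
grip_width: 0.0257
gripper_force: 15.0
to [ 0.474  0.132  0.12  -0.061] rot [ 0.001 -0.002  0.235] mm [ -22.3 -341.8   55.4] | now [ 0.555 -0.201  0.176] psi 0.174 F [ 0.2  0.2 -0.6] w 0.0257 gf 15.0 t 33.7
```

```bash
python3 -m pendant '[0,0,0.235,-22,-342,0,0.8,0,0,0.235,-22,-342,0,0.8,0,0,0.235,-22,-342,0,0.8,0,0,0.235,-22,-342,0,0.8,0,0,0.235,-22,-342,0,0.8,0,0,0.235,-22,-342,0,0.8,0,0,0.235,-22,-342,0,0.8,0,0,0.235,-22,-342,30,0.8]'; python3 -m pendant '[0,0,0,0,0,20,0.8,0,0,0,0,0,25,0.8,0,0,0,0,0,25,0.8,0,0,0,0,0,25,0.8,0,0,0,0,0,25,0.8,0,0,0,0,0,25,0.8,0,0,0,0,0,25,0.8,0,0,0,0,0,25,0.8]';python3 go.py stage 0 -5 60 0
```

```text
time_s: 34.5
ee_pos: [0.4733, 0.1363, 0.1462]
eef_rot: [1.0, -0.028, 0.002, -0.001]
contact_force: [0.6, 0.9, -0.6]
grip_width: 0.0258
gripper_force: 15.0
time_s: 35.3
ee_pos: [0.4734, 0.1322, 0.1197]
eef_rot: [1.0, -0.03, 0.0, -0.0]
contact_force: [-0.2, 0.8, -0.6]
grip_width: 0.0257
gripper_force: 15.0
to [ 0.474  0.132  0.06  -0.061] rot [-0. -0. -0.] mm [ 0.2  0.5 59.7] | now [0.473 0.132 0.12 ] psi -0.06 F [-0.2  0.8 -0.6] w 0.0257 gf 15.0 t 35.3
```

```bash
python3 -m pendant '[0,0,0,0,0,20,0.8,0,0,0,0,0,40,0.8,0,0,0,0,0,50,0.8,0,0,0,0,0,57,0.8,0,0,0,0,0,60,0.8,0,0,0,0,0,62,0.8,0,0,0,0,0,63,0.8,0,0,0,0,0,63,0.8]'; python3 go.py stage 0 -5 56.5 0
```

```text
time_s: 36.1
ee_pos: [0.4735, 0.1322, 0.0568]
eef_rot: [1.0, -0.03, 0.0, -0.0]
contact_force: [0.2, -0.0, 0.2]
grip_width: 0.0254
gripper_force: 15.0
to [ 0.474  0.132  0.056 -0.061] rot [-0.    -0.001 -0.   ] mm [0.1 0.5 0.3] | now [0.473 0.132 0.057] psi -0.06 F [ 0.2 -0.   0.2] w 0.0254 gf 15.0 t 36.1
```

```bash
python3 -m pendant '[0,0,0,0,0,0.5,0.8,0,0,0,0,0,1,0.8,0,0,0,0,0,1,0.35,0,0,0,0,0,1,0.2,0,0,0,0,0,1,0,0,0,0,0,0,1,-0.1,0,0,0,0,0,1,-0.1,0,0,0,0,0,-30,-0.1]' ;python3 -m pendant '[0,0,0,0,0,-40,-0.1,0,0,0,0,0,-80,-0.1,0,0,0,0,0,-80,-0.1,0,0,0,0,0,-80,-0.1,0,0,0,0,0,-80,-0.1,0,0,0,0,0,-80,-0.1,0,0,0,0,0,-80,-0.1,0,0,0,0,0,-80,-0.1]' ; python3 go.py disp 33 -108 168 0;python3 - <<'E'
from h import *
S=manip.read_camera("side")
cv2.imwrite("pics/k.png",cv2.resize(S["img"][110:290,170:330],None,fx=3,fy=3))
E
```

```text
time_s: 36.9
ee_pos: [0.4714, 0.1318, 0.0839]
eef_rot: [1.0, -0.03, -0.003, 0.001]
contact_force: [-0.2, 0.3, 0.6]
grip_width: 0.0518
gripper_force: 0.0
time_s: 37.7
ee_pos: [0.4731, 0.1322, 0.1659]
eef_rot: [1.0, -0.03, -0.0, 0.0]
contact_force: [0.1, -0.1, -0.3]
grip_width: 0.052
gripper_force: 0.0
to [ 0.585 -0.346  0.168  0.174] rot [ 0.     0.001 -0.235] mm [140.9 470.6  -2.1] | now [0.473 0.132 0.166] psi -0.06 F [ 0.1 -0.1 -0.3] w 0.052 gf 0.0 t 37.7
```

View pics/k.png

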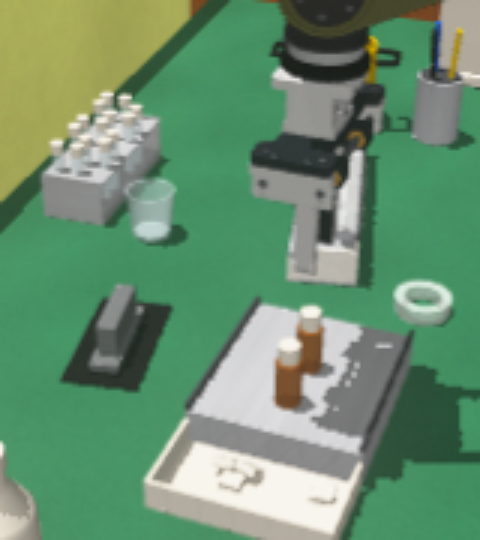

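Both vials stand at (288,375) and (310,340). Now the third, in bay −111.

```bash
python3 -m pendant '[0,0,-0.235,141,470,0,-0.1,0,0,-0.235,141,470,0,-0.1,0,0,-0.235,141,470,0,-0.1,0,0,-0.235,141,470,0,-0.1,0,0,-0.235,141,470,0,-0.1,0,0,-0.235,141,470,0,-0.1,0,0,-0.235,141,470,0,-0.1,0,0,-0.235,141,470,0,-0.1]'; python3 -m pendant '[0,0,0,0,60,0,-0.1,0,0,0,0,60,0,-0.1,0,0,0,0,60,0,-0.1,0,0,0,0,60,0,-0.1,0,0,0,0,60,0,-0.1,0,0,0,0,60,0,-0.1,0,0,0,0,60,0,-0.1,0,0,0,0,60,0,-0.1]'; python3 go.py disp 33 -108 61 0
```

```text
time_s: 38.55
ee_pos: [0.5634, -0.2532, 0.1662]
eef_rot: [0.996, 0.087, -0.0, -0.0]
contact_force: [0.4, 0.7, 0.7]
grip_width: 0.0518
gripper_force: 0.0
time_s: 39.35
ee_pos: [0.5738, -0.3097, 0.1667]
eef_rot: [0.996, 0.087, 0.0, 0.0]
contact_force: [0.2, 0.6, -0.4]
grip_width: 0.0517
gripper_force: 0.0
to [ 0.585 -0.346  0.061  0.174] rot [ 0. -0.  0.] mm [  4.8  37.9 105.7] | now [ 0.574 -0.31   0.167] psi 0.174 F [ 0.2  0.6 -0.4] w 0.0517 gf 0.0 t 39.35
```

```bash
python3 -m pendant '[0,0,0,5,38,0,-0.1,0,0,0,5,38,30,-0.1,0,0,0,5,38,60,-0.1,0,0,0,5,38,90,-0.1,0,0,0,5,38,105,-0.1,0,0,0,5,38,105,-0.1,0,0,0,5,38,105,-0.1,0,0,0,5,38,105,-0.1]'; python3 go.py disp 0 -108 45 0;  python3 - <<'E'
from h import *
S=manip.read_camera("side");T=manip.read_camera("top")
cv2.imwrite("pics/l.png",np.hstack([cv2.resize(S["img"][90:220,230:330],None,fx=4,fy=4),cv2.resize(T["img"][140:270,300:400],None,fx=4,fy=4)]))
E
```

```text
time_s: 40.15
ee_pos: [0.586, -0.3471, 0.0635]
eef_rot: [0.996, 0.087, 0.001, 0.001]
contact_force: [0.6, -0.0, 0.5]
grip_width: 0.0517
gripper_force: 0.0
to [ 0.553 -0.352  0.045  0.174] rot [ 0.002 -0.002 -0.   ] mm [-33.7  -1.1  18.4] | now [ 0.586 -0.347  0.063] psi 0.174 F [ 0.6 -0.   0.5] w 0.0517 gf 0.0 t 40.15
```

View pics/l.png

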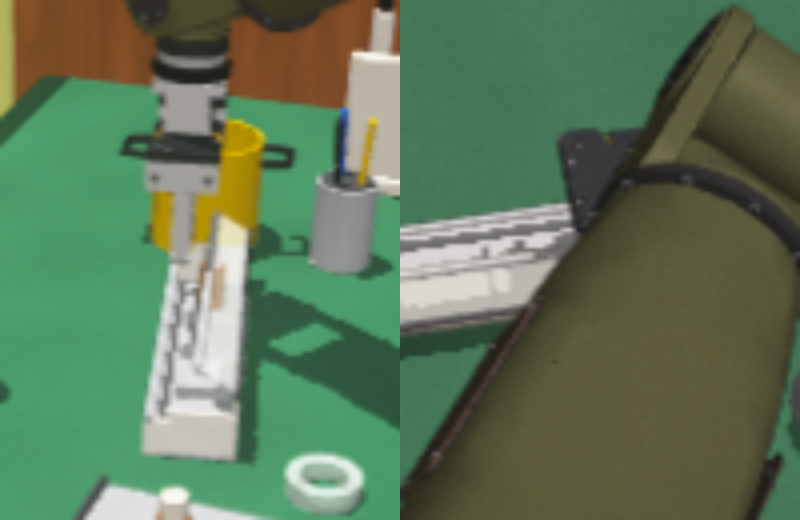

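The other bays are empty, the fingers are behind the flap and the hand is clear of the tub. Repeating the reach-in.

```bash
python3 -m pendant '[0,0,0,-6,0,0,-0.1,0,0,0,-12,0,0,-0.1,0,0,0,-18,0,4,-0.1,0,0,0,-24,-1,8,-0.1,0,0,0,-30,-1,12,-0.1,0,0,0,-33,-1,16,-0.1,0,0,0,-33,-1,16,-0.1,0,0,0,-33,-1,16,-0.1]'; python3 go.py disp 0 -108 20 0;  python3 -m pendant '[0,0,0,0,0,10,-0.1,0,0,0,0,0,18,-0.1,0,0,0,0,0,25,-0.1,0,0,0,0,0,25,0.1,0,0,0,0,0,25,0.3,0,0,0,0,0,25,0.6,0,0,0,0,0,25,0.8,0,0,0,0,0,25,0.8]' 15; python3 -m pendant '[0,0,0,0,0,0,0.8,0,0,0,0,0,0,0.8,0,0,0,0,0,-2,0.8,0,0,0,0,0,-4,0.8,0,0,0,0,0,-4,0.8,0,0,0,0,0,-4,0.8,0,0,0,0,0,-4,0.8,0,0,0,0,0,-4,0.8]'; python3 go.py disp 18 -108 26 0
```

```text
time_s: 41.05
ee_pos: [0.5526, -0.3515, 0.0454]
eef_rot: [0.996, 0.087, 0.0, -0.0]
contact_force: [3.2, -1.8, 0.2]
grip_width: 0.0517
gripper_force: 1.4
to [ 0.553 -0.352  0.02   0.174] rot [-0. -0. -0.] mm [-0.   0.5 25.4] | now [ 0.553 -0.351  0.045] psi 0.174 F [ 3.2 -1.8  0.2] w 0.0517 gf 1.4 t 41.05
time_s: 41.85
ee_pos: [0.5527, -0.3515, 0.0208]
eef_rot: [0.996, 0.087, 0.0, 0.0]
contact_force: [2.4, 1.9, 1.2]
grip_width: 0.0256
gripper_force: 16.2
time_s: 42.65
ee_pos: [0.5525, -0.3515, 0.0244]
eef_rot: [0.996, 0.087, 0.0, 0.0]
contact_force: [3.3, 1.4, -0.6]
grip_width: 0.0258
gripper_force: 16.1
to [ 0.57  -0.349  0.026  0.174] rot [ 0. -0. -0.] mm [18.   0.5 -1.6] | now [ 0.553 -0.351  0.024] psi 0.174 F [ 3.3  1.4 -0.6] w 0.0258 gf 16.1 t 42.65
```

```bash
python3 -m pendant '[0,0,0,5,0,0,0.8,0,0,0,10,0,0,0.8,0,0,0,14,0,-1,0.8,0,0,0,18,0,-2,0.8,0,0,0,18,0,-2,0.8,0,0,0,18,0,-2,0.8,0,0,0,18,0,-2,0.8,0,0,0,18,0,-2,0.8]'; python3 -m pendant '[0,0,0,0,0,-5,0.8,0,0,0,0,0,-10,0.8,0,0,0,0,0,-15,0.8,0,0,0,0,0,-20,0.8,0,0,0,0,0,-26,0.8,0,0,0,0,0,-32,0.8,0,0,0,0,0,-38,0.8,0,0,0,0,0,-38,0.8]'
python3 -m pendant '[0,0,0,0,0,-10,0.8,0,0,0,5,0,-20,0.8,0,0,0,10,0,-40,0.8,0,0,0,10,0,-60,0.8,0,0,0,10,0,-80,0.8,0,0,0,10,0,-100,0.8,0,0,0,10,0,-110,0.8,0,0,0,10,0,-110,0.8]'
python3 go.py stage 0 -62 175 0
```

```text
time_s: 43.45
ee_pos: [0.5701, -0.3484, 0.0264]
eef_rot: [0.996, 0.087, -0.0, -0.0]
contact_force: [0.8, 0.1, -0.8]
grip_width: 0.0253
gripper_force: 15.0
time_s: 44.25
ee_pos: [0.5706, -0.3486, 0.0656]
eef_rot: [0.996, 0.087, 0.001, 0.001]
contact_force: [0.6, -0.2, 0.5]
grip_width: 0.0256
gripper_force: 15.0
time_s: 45.05
ee_pos: [0.5806, -0.3468, 0.1762]
eef_rot: [0.996, 0.087, 0.001, 0.001]
contact_force: [0.7, -0.3, -1.0]
grip_width: 0.0257
gripper_force: 15.0
to [ 0.47   0.075  0.175 -0.061] rot [ 0.002 -0.002  0.235] mm [ -35.8 -434.4    0.3] | now [ 0.581 -0.347  0.176] psi 0.174 F [ 0.7 -0.3 -1. ] w 0.0257 gf 15.0 t 45.05
```

```bash
python3 -m pendant '[0,0,0.235,-36,-434,0,0.8,0,0,0.235,-36,-434,0,0.8,0,0,0.235,-36,-434,0,0.8,0,0,0.235,-36,-434,0,0.8,0,0,0.235,-36,-434,0,0.8,0,0,0.235,-36,-434,0,0.8,0,0,0.235,-36,-434,0,0.8,0,0,0.235,-36,-434,0,0.8]'; python3 go.py stage 0 -62 120 0
```

```text
time_s: 45.85
ee_pos: [0.4772, 0.042, 0.1737]
eef_rot: [1.0, -0.031, -0.001, 0.0]
contact_force: [0.9, 0.4, 0.3]
grip_width: 0.0258
gripper_force: 15.0
to [ 0.47   0.075  0.12  -0.061] rot [ 0.     0.001 -0.   ] mm [ -9.1 -32.3  53.7] | now [0.477 0.042 0.174] psi -0.062 F [0.9 0.4 0.3] w 0.0258 gf 15.0 t 45.85
```

```bash
python3 -m pendant '[0,0,0,-9,-32,0,0.8,0,0,0,-9,-32,20,0.8,0,0,0,-9,-32,40,0.8,0,0,0,-9,-32,54,0.8,0,0,0,-9,-32,54,0.8,0,0,0,-9,-32,54,0.8,0,0,0,-9,-32,54,0.8,0,0,0,-9,-32,54,0.8]'; python3 go.py stage 0 -62 57 0
```

```text
time_s: 46.65
ee_pos: [0.4718, 0.0727, 0.1211]
eef_rot: [1.0, -0.03, 0.001, -0.0]
contact_force: [-0.8, -0.3, -1.0]
grip_width: 0.0256
gripper_force: 15.0
to [ 0.47   0.075  0.057 -0.061] rot [-0.    -0.001 -0.   ] mm [-1.9 -2.  64.1] | now [0.472 0.073 0.121] psi -0.06 F [-0.8 -0.3 -1. ] w 0.0256 gf 15.0 t 46.65
```

```bash
python3 -m pendant '[0,0,0,-1,0,20,0.8,0,0,0,-1,0,40,0.8,0,0,0,-1,0,50,0.8,0,0,0,-1,0,58,0.8,0,0,0,-1,0,62,0.8,0,0,0,-1,0,64,0.8,0,0,0,-1,0,64.5,0.8,0,0,0,-1,0,64.5,0.8]';  python3 go.py stage 0 -62 56.5 0
```

```text
time_s: 47.45
ee_pos: [0.4709, 0.0729, 0.0566]
eef_rot: [1.0, -0.03, 0.001, -0.0]
contact_force: [-0.5, -1.1, 3.1]
grip_width: 0.0254
gripper_force: 15.0
to [ 0.47   0.075  0.056 -0.061] rot [-0.    -0.001 -0.   ] mm [-0.9 -1.9  0.1] | now [0.471 0.073 0.057] psi -0.06 F [-0.5 -1.1  3.1] w 0.0254 gf 15.0 t 47.45
```

Release, rise and retreat to the side (−y, over clear bench), then a final look.

```bash
python3 -m pendant '[0,0,0,0,0,0,0.35,0,0,0,0,0,0,0.2,0,0,0,0,0,0,0,0,0,0,0,0,0,-0.1,0,0,0,0,0,0,-0.1,0,0,0,0,0,-40,-0.1,0,0,0,0,0,-85,-0.1,0,0,0,0,0,-130,-0.1]' ; python3 -m pendant '[0,0,0,-30,45,-20,-0.1,0,0,0,-60,90,-20,-0.1,0,0,0,-70,135,-20,-0.1,0,0,0,-80,180,-20,-0.1,0,0,0,-80,220,-20,-0.1,0,0,0,-80,260,-20,-0.1,0,0,0,-80,300,-20,-0.1,0,0,0,-80,340,-20,-0.1]'
python3 - <<'E'
from h import *
S=manip.read_camera("side");T=manip.read_camera("top"); print(manip.get_obs()["ee_pos"],manip.get_obs()["contact_force"])
cv2.imwrite("pics/m.png",np.vstack([cv2.resize(T["img"][130:270,120:386],None,fx=3,fy=3)[:,:790],np.hstack([S["img"][120:300,150:350],cv2.resize(S["img"][220:310,190:300],None,fx=2,fy=2),np.zeros((180,370,3),np.uint8)])[:,:790]]))
E
```

```text
time_s: 48.25
ee_pos: [0.47, 0.0728, 0.1875]
eef_rot: [1.0, -0.03, -0.0, 0.0]
contact_force: [0.5, 0.1, 0.1]
grip_width: 0.0516
gripper_force: 0.0
time_s: 49.05
ee_pos: [0.3694, -0.2634, 0.2061]
eef_rot: [1.0, -0.031, 0.0, 0.0]
contact_force: [0.3, 0.6, 0.4]
grip_width: 0.0519
gripper_force: 0.0
[ 0.36923664 -0.26491397  0.20562336] [ 0.17040606  0.00543836 -0.24845053]
```

View pics/m.png

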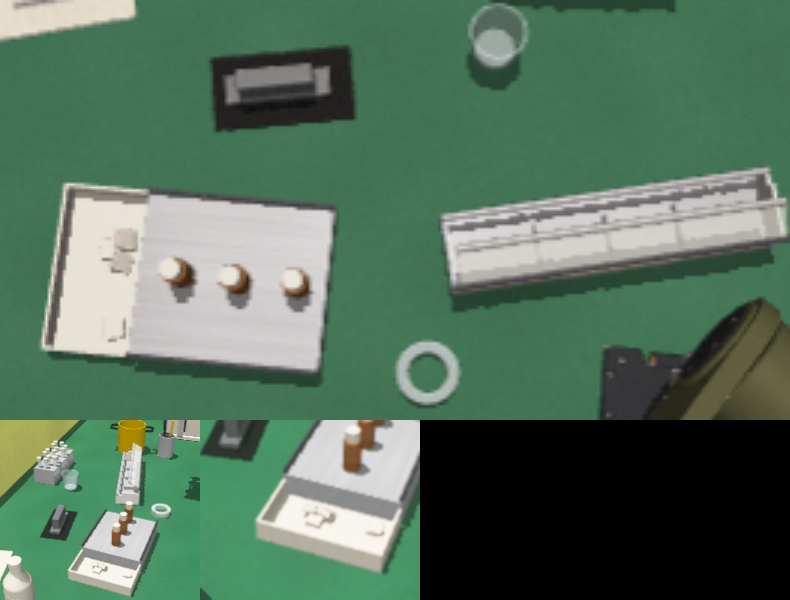

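The three vials stand on the plate at (175,272), (233,278) and (294,282). The caps are in the trough, the scraper is on its mat, the dispenser is empty with the flap shut, and the hand is clear.

```bash
python3 -c "
from bench import manip
print(manip.finish_job())"
```

```text
the job is handed in; nothing more can be done
None
```

I handed the job in at about 49 s of the 210 s; no verdict came back, but the last pictures show all four caps in the trough, the scraper on its mat, all three vials upright on the cleared plate, the flap shut and the hand clear.

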